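Change over the panels in the bolted carrying rack

ROBOT

A 6-joint arm with a two-finger parallel gripper is mounted at the origin on the work surface. World frame = base frame: x ahead of the robot, y to its left, z up, the work surface at z = 0. Lengths are in m, angles in rad, forces in N, time in s.
With the tool pointing down it reaches from about 0.35 to 0.775 m from the base axis. Payload 7.3 kg.
Tool frame: the origin (TCP) lies at the very end of the fingers, on their centre line; the grasp point (between the pads) lies 19 mm behind it; z points along the fingers, y is the line along which they close (so a half turn about z gives the same grasp; the last joint's range is limited). The gripper opens to 92 mm and grips with 3 to 60 N. Pads are 19 mm wide; open, the fingers measure 130 mm over their backs; the gripper's body (75 mm by 190 mm) begins 47 mm behind the grasp point.
Start: joints at [1.045, 0.342, 1.524, -0, 1.275, -0.146], TCP at [0.195, 0.488, 0.227] pointing down, gripper open.
Joint ranges: [-2.53, 2.53], [-0.77, 2.02], [0.04, 2.7], [-1, 4.14], [0.28, 2.66], [-3.11, 3.11]. Speed limits (rad/s): [2.57, 2.57, 3.14, 3.14, 3.14, 3.14].

INTERFACE

Orientations are given as [roll, pitch, yaw] about the fixed x, y, z axes, in that order (R = Rz(yaw) Ry(pitch) Rx(roll)).
In Python, from cell import telemetry, eyes, job gives the robot as it stands.
- The arm moves only by the tool apply_moves, never from a script. Its arguments are lists of equal length, an entry for each row: "delta_pos": the shift along the world's x, y, z each as a share of 0.4 m, from -1 to 1, a list of three; "dr": the turn, a rotation vector about the world's x, y, z each as a share of 0.5 rad, from -1 to 1, a list of three; "jaw": the opening, from 0 (shut) to 1 (fully open). A call has 1 to 8 rows; each row is the pose to reach, as a shift and turn from the pose commanded when the call began; what a row does not reach only later rows make up. A row lasts 1/12 s, in which the tool goes at most 41.7 mm and 7.16 degrees, less where a joint would pass 70% of its speed; a pose out of reach is approached as far as the arm can. A call with a number of a shift or a turn outside -1 to 1 is refused whole. A call with a gripper value outside its range is refused whole. The fingers move at their own pace and stop on an object; "force" is the grip in N (left out, the last holds). Time passes only in rows, so rows that repeat a pose let the fingers close. It gives the time, the measured TCP pose, the force, the opening and the grip force at its end, in the units of the state.
- telemetry.observe(): the state, without advancing time (a new reading comes with each control period).
- eyes.read_camera(name): name is "side" or "top"; returns the picture (400x640x3 uint8, red, green, blue); there is no depth.
- eyes.camera_model(name): a dict with "vertical_fov" (degrees; the focal length in pixels is half the picture's height over the tangent of half this angle, whatever the lens; pixels are square), "cx", "cy" (the principal point, pixels), "rvec" (rotation vector, rad) and "tvec" (3), from world to camera coordinates, as OpenCV has them. Camera axes: x right, y down, z forward; pixel columns grow to the right and rows downward; lengths in m; the calibration is good to about 2 mm. A picture is of the moment at which its call begins. camera_model takes no time and is no camera call.
- job.hand_in(): hands the job in; it is judged then, once.
The state is a dict: "time": time; "qpos": joint angles; "qvel": joint speeds; "joint_efforts": joint torques, N m; "tool_pos": TCP position; "tool_rot": TCP orientation; "contact_force": force on the tool from outside, world axes, zero at the start; "torque": the same for the moment, N m; "opening": finger opening in m; "grip_force": force on a finger pad.
Only numpy, scipy, OpenCV 4.12 (cv2) and the standard library are available. Lean on these libraries where they do the work, as an engineer would, in place of code of your own. Each camera call takes 0.05 s, during which the arm holds its last target. There are 200 camera calls.

TASK

Draw the rack's bolt fully back, take every grey primed panel out of the rack and stand it upright on the green mat, and stand every sprayed panel upright in a slot of the rack, fully down, one to a slot. Only when all of them are in place, slide the bolt over their tops fully home into its keeper and let go. Leave the bottle, the pot and the tape where they are.

Things in the scene. Friction and masses are not known exactly. Their poses are not given: they have to be found in the camera images.
- rack: fixed plywood rack, base 92 x 276 x 10 mm; origin under its middle. x along the slots, y across them, along the bolt, to its handle side. Four slots 66 x 49 mm, 55 mm apart; dividers end rounded 40 mm above the table, lips at slot ends 22 mm. Steel posts 139 mm high at y = -126 mm (keeper) and +126 mm (guide); the bolt's track, 128 mm high at most, runs on to y = 427 mm
- bolt (a joint): long round hold-down bolt (12 mm steel rod) that slides along the rack's y, 122 mm above the table, over the tops of seated panels. 0 m: fully home, its tip in the keeper; 0.24 m: fully drawn, clear of all the slots. Stays where it is left, needs about 2 N
- bolt_grip (a point): middle of the height to grip on the bolt's handle: an upright red knob 20 mm in diameter that stands on the rod, from 128 to 168 mm above the table; this point is at 152 mm. At rack x = 0, y = 156 mm + joint value
- mat: green mat with thin white lines, fixed, 130 (x) x 220 (y) x 3 mm; origin at the centre of its underside, on the table
- slot0 (a point): centre of the floor of rack slot 0 (rack y = -82.5 mm), 10 mm above the table: where the origin of a seated panel lies
- slot1 (a point): centre of the floor of rack slot 1 (rack y = -27.5 mm), 10 mm above the table: where the origin of a seated panel lies
- slot2 (a point): centre of the floor of rack slot 2 (rack y = 27.5 mm), 10 mm above the table: where the origin of a seated panel lies
- slot3 (a point): centre of the floor of rack slot 3 (rack y = 82.5 mm), 10 mm above the table: where the origin of a seated panel lies
- panel0: sprayed panel: dark navy faces with a bright streak, red edges; 56 (x, width) x 10 (y, thickness) mm board upright on a weighted dark steel foot 60 (x) x 44 (y) x 18 mm, 95 mm high in all, 0.35 kg. Origin: centre of its underside. May be absent
- panel1: sprayed panel: dark navy faces with a bright streak, orange edges; 56 (x, width) x 10 (y, thickness) mm board upright on a weighted dark steel foot 60 (x) x 44 (y) x 18 mm, 95 mm high in all, 0.35 kg. Origin: centre of its underside. May be absent
- panel2: sprayed panel: dark navy faces with a bright streak, yellow edges; 56 (x, width) x 10 (y, thickness) mm board upright on a weighted dark steel foot 60 (x) x 44 (y) x 18 mm, 95 mm high in all, 0.35 kg. Origin: centre of its underside. May be absent
- panel3: sprayed panel: dark navy faces with a bright streak, white edges; 56 (x, width) x 10 (y, thickness) mm board upright on a weighted dark steel foot 60 (x) x 44 (y) x 18 mm, 95 mm high in all, 0.35 kg. Origin: centre of its underside. May be absent
- primed0: plain grey primed panel, all grey, 56 (x, width) x 10 (y, thickness) mm board upright on a weighted dark steel foot 60 (x) x 44 (y) x 18 mm, 95 mm high in all, 0.35 kg; at the start it stands in a slot of the rack. Origin: centre of its underside. May be absent
- primed1: plain grey primed panel, all grey, 56 (x, width) x 10 (y, thickness) mm board upright on a weighted dark steel foot 60 (x) x 44 (y) x 18 mm, 95 mm high in all, 0.35 kg; at the start it stands in a slot of the rack. Origin: centre of its underside. May be absent
- primed2: plain grey primed panel, all grey, 56 (x, width) x 10 (y, thickness) mm board upright on a weighted dark steel foot 60 (x) x 44 (y) x 18 mm, 95 mm high in all, 0.35 kg; at the start it stands in a slot of the rack. Origin: centre of its underside. May be absent
- primed3: plain grey primed panel, all grey, 56 (x, width) x 10 (y, thickness) mm board upright on a weighted dark steel foot 60 (x) x 44 (y) x 18 mm, 95 mm high in all, 0.35 kg; at the start it stands in a slot of the rack. Origin: centre of its underside. May be absent
- thinner: bystander: white bottle with red cap, 60 mm in diameter, 110 mm tall, origin at the centre of its underside
- pot: bystander: clear plastic pot, 80 mm in diameter, 55 mm tall, origin at the centre of its underside
- tape: bystander: roll of yellow tape lying flat, 100 mm in diameter, 25 mm high, origin at the centre of its underside
Not all that is in view belongs to the job. What is shaped like the panel0 but purple or turquoise is not meant. Leave any purple look-alike of the primed0 alone.

How it is judged:
On the way, in this order (a step that is already met when the one before it is completed fails the run):
1. the bolt is drawn clear of the slots (value of joint bolt above 0.228 m), for 0.2 s.
2. with the bolt drawn, every sprayed panel stands in a slot and every grey panel stands on the mat (value of joint bolt above 0.22 m and ((horizontal distance between panel0 and slot0 below 0.01 m and z of panel0 in the frame of slot0 below 0.005 m) or (horizontal distance between panel0 and slot1 below 0.01 m and z of panel0 in the frame of slot1 below 0.005 m) or (horizontal distance between panel0 and slot2 below 0.01 m and z of panel0 in the frame of slot2 below 0.005 m) or (horizontal distance between panel0 and slot3 below 0.01 m and z of panel0 in the frame of slot3 below 0.005 m)) and angle between each of panel0, panel1, panel2, panel3's own z axis and vertical below 0.15 rad and ((horizontal distance between panel1 and slot0 below 0.01 m and z of panel1 in the frame of slot0 below 0.005 m) or (horizontal distance between panel1 and slot1 below 0.01 m and z of panel1 in the frame of slot1 below 0.005 m) or (horizontal distance between panel1 and slot2 below 0.01 m and z of panel1 in the frame of slot2 below 0.005 m) or (horizontal distance between panel1 and slot3 below 0.01 m and z of panel1 in the frame of slot3 below 0.005 m)) and ((horizontal distance between panel2 and slot0 below 0.01 m and z of panel2 in the frame of slot0 below 0.005 m) or (horizontal distance between panel2 and slot1 below 0.01 m and z of panel2 in the frame of slot1 below 0.005 m) or (horizontal distance between panel2 and slot2 below 0.01 m and z of panel2 in the frame of slot2 below 0.005 m) or (horizontal distance between panel2 and slot3 below 0.01 m and z of panel2 in the frame of slot3 below 0.005 m)) and ((horizontal distance between panel3 and slot0 below 0.01 m and z of panel3 in the frame of slot0 below 0.005 m) or (horizontal distance between panel3 and slot1 below 0.01 m and z of panel3 in the frame of slot1 below 0.005 m) or (horizontal distance between panel3 and slot2 below 0.01 m and z of panel3 in the frame of slot2 below 0.005 m) or (horizontal distance between panel3 and slot3 below 0.01 m and z of panel3 in the frame of slot3 below 0.005 m)) and x of primed0 in the frame of mat between -0.07 and 0.07 m and y of primed0 in the frame of mat between -0.115 and 0.115 m and z of each of primed0, primed1, primed2, primed3 in the frame of mat below 0.008 m and angle between each of primed0, primed1, primed2, primed3's own z axis and vertical below 0.1 rad and x of primed1 in the frame of mat between -0.07 and 0.07 m and y of primed1 in the frame of mat between -0.115 and 0.115 m and x of primed2 in the frame of mat between -0.07 and 0.07 m and y of primed2 in the frame of mat between -0.115 and 0.115 m and x of primed3 in the frame of mat between -0.07 and 0.07 m and y of primed3 in the frame of mat between -0.115 and 0.115 m), for 0.2 s.
At the end, for the whole second after the job is handed in: Bolt within 6 mm of home; each sprayed panel in a slot (origin within 10 mm of a slot centre, less than 5 mm above its floor, tilt under 0.15 rad); each grey panel upright on the mat (origin on it, tilt under 0.1 rad); all at rest (value of joint bolt below 0.006 m and ((horizontal distance between panel0 and slot0 below 0.01 m and z of panel0 in the frame of slot0 below 0.005 m) or (horizontal distance between panel0 and slot1 below 0.01 m and z of panel0 in the frame of slot1 below 0.005 m) or (horizontal distance between panel0 and slot2 below 0.01 m and z of panel0 in the frame of slot2 below 0.005 m) or (horizontal distance between panel0 and slot3 below 0.01 m and z of panel0 in the frame of slot3 below 0.005 m)) and angle between each of panel0, panel1, panel2, panel3's own z axis and vertical below 0.15 rad and ((horizontal distance between panel1 and slot0 below 0.01 m and z of panel1 in the frame of slot0 below 0.005 m) or (horizontal distance between panel1 and slot1 below 0.01 m and z of panel1 in the frame of slot1 below 0.005 m) or (horizontal distance between panel1 and slot2 below 0.01 m and z of panel1 in the frame of slot2 below 0.005 m) or (horizontal distance between panel1 and slot3 below 0.01 m and z of panel1 in the frame of slot3 below 0.005 m)) and ((horizontal distance between panel2 and slot0 below 0.01 m and z of panel2 in the frame of slot0 below 0.005 m) or (horizontal distance between panel2 and slot1 below 0.01 m and z of panel2 in the frame of slot1 below 0.005 m) or (horizontal distance between panel2 and slot2 below 0.01 m and z of panel2 in the frame of slot2 below 0.005 m) or (horizontal distance between panel2 and slot3 below 0.01 m and z of panel2 in the frame of slot3 below 0.005 m)) and ((horizontal distance between panel3 and slot0 below 0.01 m and z of panel3 in the frame of slot0 below 0.005 m) or (horizontal distance between panel3 and slot1 below 0.01 m and z of panel3 in the frame of slot1 below 0.005 m) or (horizontal distance between panel3 and slot2 below 0.01 m and z of panel3 in the frame of slot2 below 0.005 m) or (horizontal distance between panel3 and slot3 below 0.01 m and z of panel3 in the frame of slot3 below 0.005 m)) and x of primed0 in the frame of mat between -0.07 and 0.07 m and y of primed0 in the frame of mat between -0.115 and 0.115 m and z of each of primed0, primed1, primed2, primed3 in the frame of mat below 0.008 m and angle between each of primed0, primed1, primed2, primed3's own z axis and vertical below 0.1 rad and x of primed1 in the frame of mat between -0.07 and 0.07 m and y of primed1 in the frame of mat between -0.115 and 0.115 m and x of primed2 in the frame of mat between -0.07 and 0.07 m and y of primed2 in the frame of mat between -0.115 and 0.115 m and x of primed3 in the frame of mat between -0.07 and 0.07 m and y of primed3 in the frame of mat between -0.115 and 0.115 m and linear speed of each of panel0, panel1, panel2, panel3, primed0, primed1, primed2, primed3 below 0.03 m/s); the robot touches nothing.
It fails at once if the bottle is moved more than 30 mm (distance of thinner from where it was at the start of the episode above 0.03 m).
It fails at once if the pot is moved more than 30 mm (distance of pot from where it was at the start of the episode above 0.03 m).
It fails at once if the tape is moved more than 30 mm (distance of tape from where it was at the start of the episode above 0.03 m).
Of panel0, panel1, panel2, panel3 only 3 to 4 are there at a start; the rules pass over those that are not, and their reading is None.
Of primed0, primed1, primed2, primed3 only 1 to 2 are there at a start; the rules pass over those that are not, and their reading is None.
At some moment in a run one of panel0, panel1, panel2, panel3 may be knocked a few centimetres aside while the robot is not near it.
It also fails if it takes over 210 s, if anything falls off the work surface, if the arm or the gripper's body presses on something with over 40 N, if the wrist force passes 120 N, or if a joint passes its speed limit or range.

## Working session

There is one attempt and no reset: what is moved stays moved. The work goes in short steps, Python scripts to look and compute and a tool call to move; the robot and the scene stay as the last step left them, time stands still between calls to the robot, and variables do not carry over. Pictures are saved under pics/ and viewed, at most 14 in all, crops included, and the job is handed in when it is done.

Besides the shell and the picture viewer there is one more tool, called after "Request:" by a JSON object that holds its "api" and its "payload", one argument or row to a line. apply_moves: Moves the arm, as the interface text tells. Its arguments: {"type":"object","properties":{"delta_pos":{"type":"array"},"dr":{"type":"array"},"jaw":{"type":"array"},"force":{"type":"number"}},"required":["delta_pos","dr","jaw"]}

```bash
mkdir -p pics; ls
python3 - <<'E'
from cell import telemetry, eyes, job
import cv2
for n in("top","side"):
    im=eyes.read_camera(n); cv2.imwrite(f"pics/{n}0.png",im[:,:,::-1]); print(n,eyes.camera_model(n))
print(telemetry.observe())
E
```

```text
pics
top {'vertical_fov': 51.92410912381348, 'cx': 320.1423385394406, 'cy': 192.72500763231412, 'rvec': array([ 2.09767   , -2.15340923,  0.19399162]), 'tvec': array([-1.66307962e-05,  5.35106461e-01,  1.03354775e+00])}
side {'vertical_fov': 51.744373752258284, 'cx': 317.85176856588646, 'cy': 199.95162332371635, 'rvec': array([ 2.46957463, -0.1845987 ,  0.05037183]), 'tvec': array([-0.51868771,  0.10285239,  1.18425587])}
{'time': 0.1, 'qpos': array([ 1.04499210e+00,  3.42621051e-01,  1.52494055e+00,  7.56357237e-07,
        1.27539322e+00, -1.46011893e-01]), 'qvel': array([ 0.000597  , -0.00239644, -0.002362  ,  0.00085246,  0.0014065 ,
       -0.00076776]), 'joint_efforts': array([ 1.28996486e-03, -4.32003129e+01, -2.44697410e+01,  7.19611812e-02,
        5.26505650e-02, -4.76084111e-06]), 'tool_pos': array([0.19442904, 0.48727165, 0.22612442]), 'tool_rot': array([-3.14024509e+00, -1.98901353e-04,  2.76179997e+00]), 'contact_force': array([-0.060976  , -0.36087907, -0.1076885 ]), 'torque': array([ 0.00410001, -0.00353823, -0.01231891]), 'grip_force': 0.0, 'opening': 0.09215393324255186}
```

View pics/top0.png

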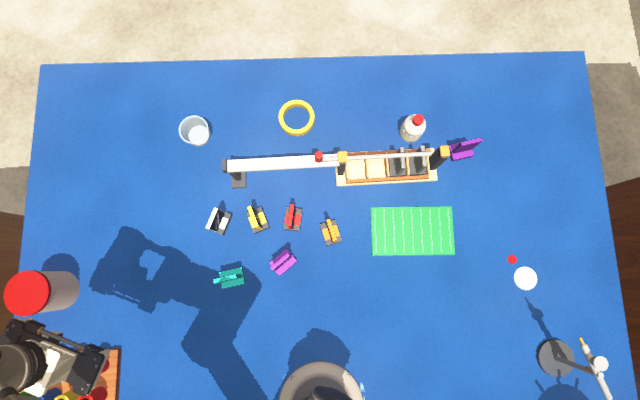

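View pics/side0.png

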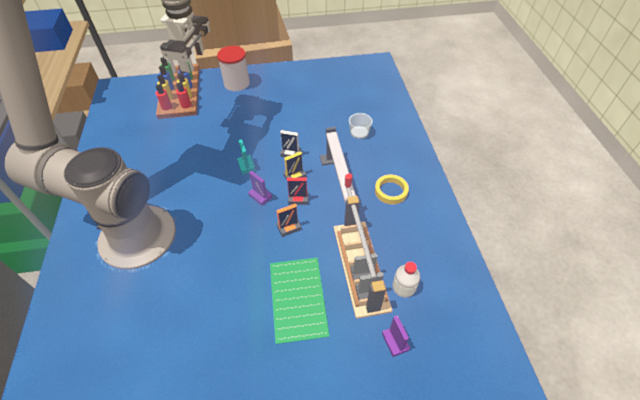

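The top view shows, as candidates for sprayed panels: white (218,220), yellow (257,218), red (293,217) and orange (331,231). The look-alikes to leave are purple (283,262), turquoise (230,277) and a purple one at (463,150). There are two grey panels in the rack, near (398,165) and (418,165). The red knob is at (318,156) and the mat at (413,231).

```bash
cat > h.py <<'E'
import numpy as np, cv2
from cell import telemetry, eyes, job
class Cam:
    def __init__(s,n):
        m=eyes.camera_model(n); f=200/np.tan(np.radians(m['vertical_fov'])/2)
        s.n=n; s.K=np.array([[f,0,m['cx']],[0,f,m['cy']],[0,0,1]]); s.rv=m['rvec']; s.R=cv2.Rodrigues(m['rvec'])[0]; s.t=m['tvec']
    def px(s,P): return cv2.projectPoints(np.array(P,float).reshape(-1,3),s.rv,s.t,s.K,None)[0][:,0]
    def at(s,uv,z):
        d=s.R.T@np.linalg.inv(s.K)@[uv[0],uv[1],1]; c=-s.R.T@s.t
        return c+d*(z-c[2])/d[2]
    def get(s): return eyes.read_camera(s.n)[:,:,::-1].copy()
def crop(im,x0,y0,x1,y1,k,name):
    cv2.imwrite(f"pics/{name}.png",cv2.resize(im[y0:y1,x0:x1],None,fx=k,fy=k,interpolation=cv2.INTER_CUBIC))
E
python3 - <<'E'
from h import *
a=cv2.imread('pics/top0.png'); 
c1=cv2.resize(a[195:295,200:350],None,fx=5,fy=5,interpolation=cv2.INTER_CUBIC)
c2=cv2.resize(a[135:265,300:460],None,fx=4.5,fy=4.5,interpolation=cv2.INTER_CUBIC)
cv2.imwrite('pics/c1.png',c1);cv2.imwrite('pics/c2.png',c2)
T=Cam('top');print('cam',-T.R.T@T.t)
for n,uv,z in [('thin',(412,130),0.03),('pot',(195,131),.02),('tape',(297,118),.02),('knob',(318,155),.165),('purp',(463,155),.01)]: print(n,T.at(uv,z).round(3))
E
```

```text
cam [ 0.33861925 -0.01185484  1.11344346]
thin [ 0.708 -0.272  0.03 ]
pot [0.724 0.33  0.02 ]
tape [0.755 0.045 0.02 ]
knob [ 0.605 -0.011  0.165]
purp [ 0.638 -0.413  0.01 ]
```

View pics/c1.png

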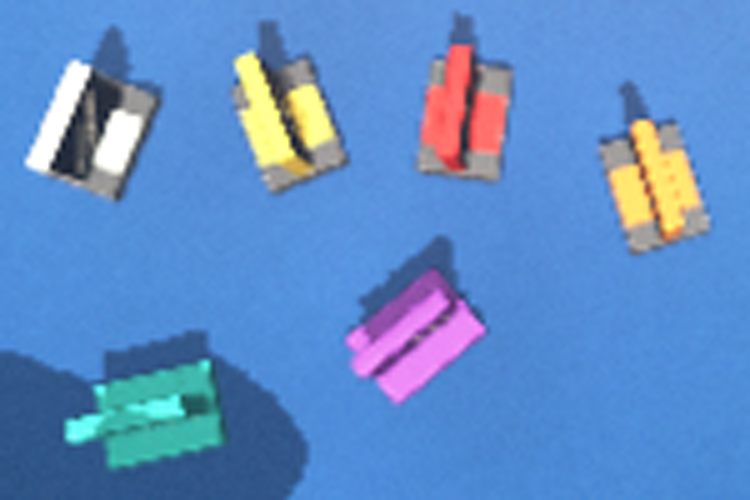

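View pics/c2.png

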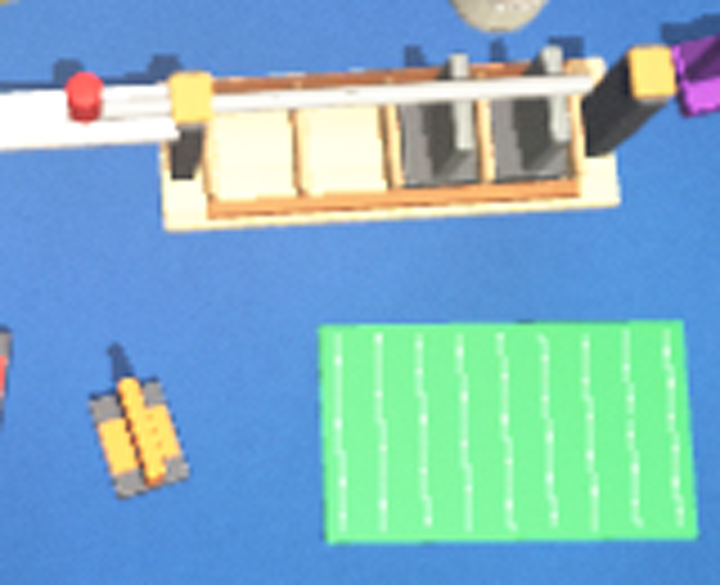

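The crops confirm the choice. All four sprayed panels have navy faces with white, yellow, red or orange edges, and the purple and turquoise ones are decoys. Grey panels stand in the two slots nearest the keeper (slots 0 and 1).

```bash
cat >> h.py <<'E'
from scipy.optimize import least_squares
def fit(cam,obj,pix,g):
    obj=np.array(obj,float)/1000; pix=np.array(pix,float)
    def w(p):
        c,s=np.cos(p[2]),np.sin(p[2]); return np.c_[p[0]+c*obj[:,0]-s*obj[:,1],p[1]+s*obj[:,0]+c*obj[:,1],obj[:,2]]
    r=least_squares(lambda p:(cam.px(w(p))-pix).ravel(),g,x_scale=[.01,.01,.1],loss='soft_l1')
    return r.x,np.linalg.norm(cam.px(w(r.x))-pix,axis=1)
FUL,FUR,FLR,FLL=(30,22,18),(30,-22,18),(-30,-22,18),(-30,22,18)
BUL,BUR,BLR,BLL=(28,5,95),(28,-5,95),(-28,-5,95),(-28,5,95)
def cp(pts,k,x0,y0): return [((x+.5)/k-.5+x0,(y+.5)/k-.5+y0) for x,y in pts]
E
python3 - <<'E'
from h import *
T=Cam('top');S=Cam('side')
D={'red':([FUR,FLR,FLL,BUL,BUR],[(515,67),(497,180),(417,170),(450,45),(472,46)],(.5,.05,0)),
'yellow':([FUR,FLR,FLL,BUL,BUR],[(308,57),(347,158),(272,190),(234,60),(254,52)],(.5,.15,.3)),
'orange':([FUL,FUR,FLR,FLL,BUL,BUR],[(600,143),(678,123),(709,225),(633,250),(631,121),(652,121)],(.5,-.05,.2)),
'white':([FUR,FLR,BUL,BUR,BLL],[(160,92),(119,198),(72,62),(92,66),(28,160)],(.5,.25,-.3))}
for n,(o,p,g) in D.items():
    x,r=fit(T,o,cp(p,5,200,195),g); print(n,x.round(4),r.round(1),'side px base',S.px([x[0],x[1],0]).round(0), S.px([x[0],x[1],.095]).round(0))
o=[(-46,138,10),(-46,-138,10),(46,-138,10),(0,156,168),(0,136,139),(0,-136,139)]
p=[(163,227),(620,205),(603,58),(84,85),(170,86) ,(674,58)]
# post tops: use centre
o[4]=(0,126,139);o[5]=(0,-126,139);p[4]=(190,84);p[5]=(651,59)
x,r=fit(T,o,cp(p,4.5,300,135),(.6,-.17,.05));print('rack',x.round(4),r.round(1))
m=fit(T,[(65,110,3),(65,-110,3),(-65,-110,3),(-65,110,3)],cp([(319,326),(683,322),(698,538),(327,542)],4.5,300,135),(.45,-.25,0));print('mat',m[0].round(4),m[1].round(1))
g=fit(T,[BUL,BUR],cp([(449,55),(468,55)],4.5,300,135),(.6,-.2,0))
def W(y,xx=0,z=0):
    c,s=np.cos(x[2]),np.sin(x[2]);return [x[0]+c*xx-s*y,x[1]+s*xx+c*y,z]
for i in range(4): print('slot',i,np.round(W(-.0825+.055*i),4),'board top UL px crop2', ((T.px(W(-.0825+.055*i,.028,.105))-[300,135])*4.5).round(0))
print('knob',np.round(W(.156),4),'drawn',np.round(W(.396),4))
E
```

```text
red [ 0.4727  0.0616 -0.1463] [0.6 0.3 0.1 0.4 0.1] side px base [[298. 199.]] [[297. 179.]]
yellow [0.4724 0.156  0.3834] [0.4 0.3 0.3 0.4 0.2] side px base [[295. 176.]] [[293. 156.]]
orange [ 0.4341 -0.0391  0.2654] [0.3 0.5 0.7 0.5 0.3 1.1] side px base [[289. 228.]] [[287. 208.]]
white [ 0.471   0.2577 -0.3692] [0.4 0.6 0.8 0.2 0.9] side px base [[291. 154.]] [[289. 133.]]
rack [ 0.6132 -0.1952  0.0263] [ 0.5  1.2  0.7 11.5  2.2  2.5]
mat [ 0.4335 -0.2601 -0.0149] [0.2 0.1 0.1 0.1]
slot 0 [ 0.6153 -0.2777  0.    ] board top UL px crop2 [[549.  42.]]
slot 1 [ 0.6139 -0.2227  0.    ] board top UL px crop2 [[452.  47.]]
slot 2 [ 0.6124 -0.1677  0.    ] board top UL px crop2 [[356.  52.]]
slot 3 [ 0.611  -0.1128  0.    ] board top UL px crop2 [[259.  57.]]
knob [ 0.6091 -0.0393  0.    ] drawn [0.6028 0.2006 0.    ]
```

Run:
```python
from h import *
T=Cam('top');S=Cam('side')
o=[(-46,138,10),(-46,-138,10),(46,-138,10),(0,126,139),(0,-126,139)]
p=cp([(163,227),(620,205),(603,58),(190,84),(651,59)],4.5,300,135)
for sel in ([0,1,2],[0,1,2,3,4],[3,4]):
    x,r=fit(T,[o[i] for i in sel],[p[i] for i in sel],(.6,-.17,.05));print('rack',x.round(4),r.round(1))
for nm,q,z in [('postG',p[3],.139),('postK',p[4],.139),('knob',cp([(84,84)],4.5,300,135)[0],.168)]: print(nm,T.at(q,z).round(4))
for q in [(458.5,55),(550,47),(464,150),(560,140)]: print('board top',T.at(cp([q],4.5,300,135)[0],.105).round(4))
a=cv2.imread('pics/side0.png');crop(a,310,165,410,325,3.7,'s1')
```

```text
rack [ 0.6118 -0.1963  0.024 ] [0.7 0.5 0.3]
rack [ 0.6147 -0.196   0.0164] [1.5 1.1 0.4 1.1 2.4]
rack [ 0.6191 -0.1959  0.0292] [0.1 0.1]
postG [ 0.6154 -0.0697  0.139 ]
postK [ 0.6228 -0.322   0.139 ]
knob [ 0.6086 -0.0118  0.168 ]
board top [ 0.6379 -0.2242  0.105 ]
board top [ 0.6413 -0.2763  0.105 ]
board top [ 0.5826 -0.2239  0.105 ]
board top [ 0.587  -0.2781  0.105 ]
```

View pics/s1.png

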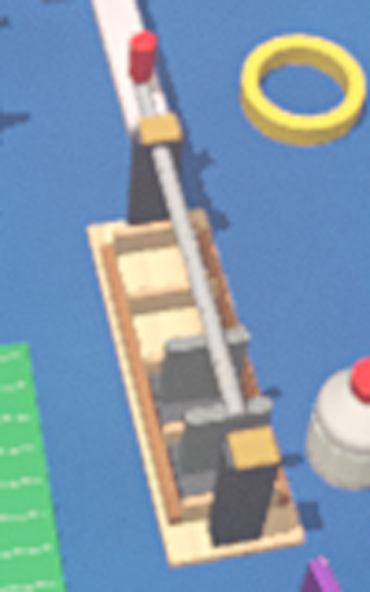

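The side crop agrees with the top view: guide post at the knob side, two empty slots next to it, grey panels in slots 0 and 1. The bolt is nearly home but not quite. Next I draw the bolt.

Request:
{"api": "apply_moves", "payload": {
  "delta_pos": [
    [0.5, -0.61, 0],
    [0.5, -0.61, 0],
    [0.5, -0.61, 0],
    [0.5, -0.61, 0],
    [0.5, -0.61, 0],
    [0.5, -0.61, 0],
    [0.5, -0.61, 0],
    [0.5, -0.61, 0]
  ],
  "dr": [
    [0, 0, -1],
    [0, 0, -1],
    [0, 0, -1],
    [0, 0, -1],
    [0, 0, -1],
    [0, 0, -1],
    [0, 0, -1],
    [0, 0, -1]
  ],
  "jaw": [0.6, 0.6, 0.6, 0.6, 0.6, 0.6, 0.6, 0.6],
  "force": 30
}}

```text
time: 0.77
tool_pos: [0.3965, 0.2405, 0.2265]
tool_rot: [-3.141, 0.001, 2.26]
contact_force: [1.0, 0.2, -0.0]
opening: 0.0551
grip_force: 0.0
```

Request:
{"api": "apply_moves", "payload": {
  "delta_pos": [
    [0.5, -0.61, 0],
    [0.5, -0.61, 0],
    [0.5, -0.61, 0],
    [0.5, -0.61, 0],
    [0.5, -0.61, 0],
    [0.5, -0.61, 0],
    [0.5, -0.61, 0],
    [0.5, -0.61, 0]
  ],
  "dr": [
    [0, 0, -1],
    [0, 0, -1],
    [0, 0, -1],
    [0, 0, -1],
    [0, 0, -1],
    [0, 0, -1],
    [0, 0, -1],
    [0, 0, -1]
  ],
  "jaw": [0.6, 0.6, 0.6, 0.6, 0.6, 0.6, 0.6, 0.6]
}}

```text
time: 1.43
tool_pos: [0.5964, -0.0042, 0.2259]
tool_rot: [-3.141, 0.001, 1.759]
contact_force: [-0.6, 0.2, 0.4]
opening: 0.0547
grip_force: 0.0
```

Request:
{"api": "apply_moves", "payload": {
  "delta_pos": [
    [0.034, -0.03, 0],
    [0.034, -0.03, 0],
    [0.034, -0.03, 0],
    [0.034, -0.03, -0.08],
    [0.034, -0.03, -0.16],
    [0.034, -0.03, -0.235],
    [0.034, -0.03, -0.235],
    [0.034, -0.03, -0.235]
  ],
  "dr": [
    [0, 0, -0.33],
    [0, 0, -0.33],
    [0, 0, -0.33],
    [0, 0, -0.33],
    [0, 0, -0.33],
    [0, 0, -0.33],
    [0, 0, -0.33],
    [0, 0, -0.33]
  ],
  "jaw": [0.6, 0.6, 0.6, 0.6, 0.6, 0.6, 0.6, 0.6]
}}

```text
time: 2.1
tool_pos: [0.6071, -0.0118, 0.1319]
tool_rot: [-3.138, -0.001, 1.599]
contact_force: [-0.1, 0.0, 0.7]
opening: 0.0552
grip_force: 0.0
```

Request:
{"api": "apply_moves", "payload": {
  "delta_pos": [
    [0, 0, 0],
    [0, 0, 0],
    [0, 0, 0],
    [0, 0, 0],
    [0, 0, 0],
    [0, 0, 0],
    [0, 0, 0],
    [0, 0, 0]
  ],
  "dr": [
    [0, 0, 0],
    [0, 0, 0],
    [0, 0, 0],
    [0, 0, 0],
    [0, 0, 0],
    [0, 0, 0],
    [0, 0, 0],
    [0, 0, 0]
  ],
  "jaw": [0.1, 0.1, 0.1, 0.1, 0.1, 0.1, 0.1, 0.1]
}}

```text
time: 2.77
tool_pos: [0.6052, -0.0125, 0.1335]
tool_rot: [-3.135, 0.0, 1.597]
contact_force: [-13.1, -1.2, 10.8]
opening: 0.0194
grip_force: 30.0
```

Request:
{"api": "apply_moves", "payload": {
  "delta_pos": [
    [-0.009, 0.06, 0],
    [-0.011, 0.14, 0],
    [-0.012, 0.21, 0],
    [-0.014, 0.28, 0],
    [-0.016, 0.35, 0],
    [-0.018, 0.42, 0],
    [-0.02, 0.48, 0],
    [-0.021, 0.525, 0]
  ],
  "dr": [
    [0, 0, 0],
    [0, 0, 0],
    [0, 0, 0],
    [0, 0, 0],
    [0, 0, 0],
    [0, 0, 0],
    [0, 0, 0],
    [0, 0, 0]
  ],
  "jaw": [0.1, 0.1, 0.1, 0.1, 0.1, 0.1, 0.1, 0.1]
}}

```text
time: 3.43
tool_pos: [0.5985, 0.199, 0.1336]
tool_rot: [-3.14, 0.001, 1.598]
contact_force: [-5.7, -3.2, 7.3]
opening: 0.0191
grip_force: 30.0
```

Request:
{"api": "apply_moves", "payload": {
  "delta_pos": [
    [0, 0, 0],
    [0, 0, 0],
    [0, 0, 0]
  ],
  "dr": [
    [0, 0, 0],
    [0, 0, 0],
    [0, 0, 0]
  ],
  "jaw": [0.1, 0.1, 0.1]
}}

```text
time: 3.68
tool_pos: [0.5985, 0.1988, 0.1335]
tool_rot: [-3.14, -0.001, 1.598]
contact_force: [-6.7, 1.2, 5.9]
opening: 0.0194
grip_force: 30.0
```

Request:
{"api": "apply_moves", "payload": {
  "delta_pos": [
    [-0.002, 0.006, 0],
    [-0.004, 0.012, 0],
    [-0.004, 0.015, 0],
    [-0.004, 0.015, 0]
  ],
  "dr": [
    [0, 0, 0],
    [0, 0, 0],
    [0, 0, 0],
    [0, 0, 0]
  ],
  "jaw": [0.1, 0.1, 0.1, 0.1]
}}

```text
time: 4.02
tool_pos: [0.5984, 0.2008, 0.1335]
tool_rot: [3.142, 0.005, 1.596]
contact_force: [-2.6, -11.7, 5.7]
opening: 0.0191
grip_force: 30.0
```

Request:
{"api": "apply_moves", "payload": {
  "delta_pos": [
    [0, 0, 0],
    [0, 0, 0],
    [0, 0, 0],
    [0, 0, 0],
    [0, 0, 0.08],
    [0, 0, 0.16],
    [0, 0, 0.24],
    [0, 0, 0.24]
  ],
  "dr": [
    [0, 0, 0],
    [0, 0, 0],
    [0, 0, 0],
    [0, 0, 0],
    [0, 0, 0],
    [0, 0, 0],
    [0, 0, 0],
    [0, 0, 0]
  ],
  "jaw": [0.6, 0.6, 0.6, 0.6, 0.6, 0.6, 0.6, 0.6]
}}

```text
time: 4.68
tool_pos: [0.601, 0.2046, 0.2361]
tool_rot: [3.129, -0.002, 1.597]
contact_force: [0.7, -0.6, 1.2]
opening: 0.0549
grip_force: 0.0
```

Request:
{"api": "apply_moves", "payload": {
  "delta_pos": [
    [0.0145, -0.534, 0],
    [0.0145, -0.534, 0],
    [0.0145, -0.534, 0],
    [0.0145, -0.534, 0],
    [0.0145, -0.534, 0],
    [0.0145, -0.534, 0],
    [0.0145, -0.534, 0],
    [0.0145, -0.534, 0]
  ],
  "dr": [
    [0, 0, -1],
    [0, 0, -1],
    [0, 0, -1],
    [0, 0, -1],
    [0, 0, -1],
    [0, 0, -1],
    [0, 0, -1],
    [0, 0, -1]
  ],
  "jaw": [0.35, 0.35, 0.35, 0.35, 0.35, 0.35, 0.35, 0.35]
}}

```text
time: 5.35
tool_pos: [0.604, -0.0096, 0.2285]
tool_rot: [-3.141, -0.001, 1.096]
contact_force: [0.0, -0.3, 0.5]
opening: 0.0318
grip_force: 0.0
```

Request:
{"api": "apply_moves", "payload": {
  "delta_pos": [
    [0.0145, -0.534, 0],
    [0.0145, -0.534, 0],
    [0.0145, -0.534, 0],
    [0.0145, -0.534, 0],
    [0.0145, -0.534, 0],
    [0.0145, -0.534, 0],
    [0.0145, -0.534, 0],
    [0.0145, -0.534, 0]
  ],
  "dr": [
    [0, 0, -1],
    [0, 0, -1],
    [0, 0, -1],
    [0, 0, -1],
    [0, 0, -1],
    [0, 0, -1],
    [0, 0, -1],
    [0, 0, -1]
  ],
  "jaw": [0.35, 0.35, 0.35, 0.35, 0.35, 0.35, 0.35, 0.35]
}}

```text
time: 6.02
tool_pos: [0.6103, -0.2215, 0.2284]
tool_rot: [-3.14, -0.0, 0.599]
contact_force: [-0.2, 0.5, 0.2]
opening: 0.0321
grip_force: 0.0
```

Request:
{"api": "apply_moves", "payload": {
  "delta_pos": [
    [0, 0, 0],
    [0, 0, 0],
    [0, 0, 0],
    [0, 0, 0],
    [0, 0, 0]
  ],
  "dr": [
    [0, 0, -1],
    [0, 0, -1],
    [0, 0, -1],
    [0, 0, -1],
    [0, 0, -1]
  ],
  "jaw": [0.35, 0.35, 0.35, 0.35, 0.35]
}}

```text
time: 6.43
tool_pos: [0.6105, -0.2203, 0.2291]
tool_rot: [-3.141, -0.0, 0.096]
contact_force: [-0.3, 0.5, -0.4]
opening: 0.032
grip_force: 0.0
```

Request:
{"api": "apply_moves", "payload": {
  "delta_pos": [
    [0, 0, 0],
    [0, 0, 0],
    [0, 0, 0]
  ],
  "dr": [
    [0, 0, -0.14],
    [0, 0, -0.14],
    [0, 0, -0.14]
  ],
  "jaw": [0.35, 0.35, 0.35]
}}

```text
time: 6.68
tool_pos: [0.6102, -0.2218, 0.2289]
tool_rot: [-3.141, -0.0, 0.033]
contact_force: [-0.6, 0.5, -0.6]
opening: 0.0321
grip_force: 0.0
```

Request:
{"api": "apply_moves", "payload": {
  "delta_pos": [
    [0, 0, -0.08],
    [0, 0, -0.16],
    [0, 0, -0.23],
    [0, 0, -0.29],
    [0, 0, -0.34],
    [0, 0, -0.37],
    [0, 0, -0.37],
    [0, 0, -0.37]
  ],
  "dr": [
    [0, 0, 0],
    [0, 0, 0],
    [0, 0, 0],
    [0, 0, 0],
    [0, 0, 0],
    [0, 0, 0],
    [0, 0, 0],
    [0, 0, 0]
  ],
  "jaw": [0.35, 0.35, 0.35, 0.35, 0.35, 0.35, 0.35, 0.35]
}}

```text
time: 7.35
tool_pos: [0.61, -0.2233, 0.0809]
tool_rot: [-3.142, 0.0, 0.029]
contact_force: [0.6, -0.0, 0.8]
opening: 0.0321
grip_force: 0.0
```

Request:
{"api": "apply_moves", "payload": {
  "delta_pos": [
    [0, 0, 0],
    [0, 0, 0],
    [0, 0, 0],
    [0, 0, 0],
    [0, 0, 0],
    [0, 0, 0]
  ],
  "dr": [
    [0, 0, 0],
    [0, 0, 0],
    [0, 0, 0],
    [0, 0, 0],
    [0, 0, 0],
    [0, 0, 0]
  ],
  "jaw": [0, 0, 0, 0, 0, 0],
  "force": 30
}}

```text
time: 7.85
tool_pos: [0.6102, -0.2238, 0.0817]
tool_rot: [3.141, -0.001, 0.027]
contact_force: [-1.3, 0.6, 5.9]
opening: 0.0098
grip_force: 30.0
```

Request:
{"api": "apply_moves", "payload": {
  "delta_pos": [
    [0, 0, 0.03],
    [0, 0, 0.08],
    [0, 0, 0.16],
    [0, 0, 0.24],
    [0, 0, 0.31],
    [0, 0, 0.37],
    [0, 0, 0.37]
  ],
  "dr": [
    [0, 0, 0],
    [0, 0, 0],
    [0, 0, 0],
    [0, 0, 0],
    [0, 0, 0],
    [0, 0, 0],
    [0, 0, 0]
  ],
  "jaw": [0, 0, 0, 0, 0, 0, 0]
}}

```text
time: 8.43
tool_pos: [0.6117, -0.2245, 0.2351]
tool_rot: [3.137, -0.009, 0.027]
contact_force: [1.2, -0.6, -1.4]
opening: 0.0095
grip_force: 30.0
```

Request:
{"api": "apply_moves", "payload": {
  "delta_pos": [
    [-0.06, 0, 0],
    [-0.14, 0, 0],
    [-0.22, 0.01, 0],
    [-0.3, 0.01, 0],
    [-0.38, 0.02, 0],
    [-0.44, 0.02, 0],
    [-0.44, 0.02, 0],
    [-0.44, 0.02, 0]
  ],
  "dr": [
    [0, 0, 0],
    [0, 0, 0],
    [0, 0, 0],
    [0, 0, 0],
    [0, 0, 0],
    [0, 0, 0],
    [0, 0, 0],
    [0, 0, 0]
  ],
  "jaw": [0, 0, 0, 0, 0, 0, 0, 0]
}}

```text
time: 9.1
tool_pos: [0.4327, -0.2154, 0.2283]
tool_rot: [-3.141, 0.001, 0.026]
contact_force: [1.0, -0.8, -2.0]
opening: 0.0101
grip_force: 30.0
```

Request:
{"api": "apply_moves", "payload": {
  "delta_pos": [
    [0, 0, -0.07],
    [0, 0, -0.15],
    [0, 0, -0.23],
    [0, 0, -0.3],
    [0, 0, -0.34],
    [0, 0, -0.365],
    [0, 0, -0.38],
    [0, 0, -0.38]
  ],
  "dr": [
    [0, 0, 0],
    [0, 0, 0],
    [0, 0, 0],
    [0, 0, 0],
    [0, 0, 0],
    [0, 0, 0],
    [0, 0, 0],
    [0, 0, 0]
  ],
  "jaw": [0, 0, 0, 0, 0, 0, 0, 0]
}}

```text
time: 9.77
tool_pos: [0.4343, -0.2153, 0.0756]
tool_rot: [-3.141, 0.001, 0.027]
contact_force: [-0.8, 0.2, -2.4]
opening: 0.01
grip_force: 30.0
```

Request:
{"api": "apply_moves", "payload": {
  "delta_pos": [
    [0, 0, -0.005],
    [0, 0, -0.006],
    [0, 0, -0.006],
    [0, 0, -0.006],
    [0, 0, -0.006],
    [0, 0, -0.006]
  ],
  "dr": [
    [0, 0, 0],
    [0, 0, 0],
    [0, 0, 0],
    [0, 0, 0],
    [0, 0, 0],
    [0, 0, 0]
  ],
  "jaw": [0, 0, 0.3, 0.3, 0.3, 0.3]
}}

```text
time: 10.27
tool_pos: [0.434, -0.2157, 0.0747]
tool_rot: [3.141, -0.001, 0.027]
contact_force: [0.1, -0.2, 0.0]
opening: 0.0268
grip_force: 0.0
```

Request:
{"api": "apply_moves", "payload": {
  "delta_pos": [
    [0, 0, 0.05],
    [0, 0, 0.13],
    [0, 0, 0.22],
    [0, 0, 0.3],
    [0, 0, 0.386],
    [0, 0, 0.386],
    [0, 0, 0.386]
  ],
  "dr": [
    [0, 0, 0],
    [0, 0, 0],
    [0, 0, 0],
    [0, 0, 0],
    [0, 0, 0],
    [0, 0, 0],
    [0, 0, 0]
  ],
  "jaw": [0.3, 0.3, 0.3, 0.3, 0.3, 0.3, 0.3]
}}

```text
time: 10.85
tool_pos: [0.4346, -0.2161, 0.2307]
tool_rot: [3.139, -0.004, 0.027]
contact_force: [0.6, -1.1, -0.4]
opening: 0.0276
grip_force: 0.0
```

Request:
{"api": "apply_moves", "payload": {
  "delta_pos": [
    [0.443, -0.158, 0],
    [0.443, -0.158, 0],
    [0.443, -0.158, 0],
    [0.443, -0.158, 0],
    [0.443, -0.158, 0],
    [0.443, -0.158, 0],
    [0.443, -0.158, 0],
    [0.443, -0.158, 0]
  ],
  "dr": [
    [0, 0, 0],
    [0, 0, 0],
    [0, 0, 0],
    [0, 0, 0],
    [0, 0, 0],
    [0, 0, 0],
    [0, 0, 0],
    [0, 0, 0]
  ],
  "jaw": [0.28, 0.28, 0.28, 0.28, 0.28, 0.28, 0.28, 0.28]
}}

```text
time: 11.52
tool_pos: [0.61, -0.2783, 0.227]
tool_rot: [-3.14, 0.003, 0.027]
contact_force: [0.2, -0.2, -0.4]
opening: 0.0256
grip_force: 0.0
```

Request:
{"api": "apply_moves", "payload": {
  "delta_pos": [
    [0, 0, -0.08],
    [0, 0, -0.16],
    [0, 0, -0.23],
    [0, 0, -0.29],
    [0, 0, -0.34],
    [0, 0, -0.37],
    [0, 0, -0.37],
    [0, 0, -0.37]
  ],
  "dr": [
    [0, 0, 0],
    [0, 0, 0],
    [0, 0, 0],
    [0, 0, 0],
    [0, 0, 0],
    [0, 0, 0],
    [0, 0, 0],
    [0, 0, 0]
  ],
  "jaw": [0.28, 0.28, 0.28, 0.28, 0.28, 0.28, 0.28, 0.28]
}}

```text
time: 12.18
tool_pos: [0.6106, -0.2787, 0.0813]
tool_rot: [-3.142, 0.0, 0.027]
contact_force: [-0.3, 0.1, 0.9]
opening: 0.0257
grip_force: 0.0
```

Request:
{"api": "apply_moves", "payload": {
  "delta_pos": [
    [0, 0, 0],
    [0, 0, 0],
    [0, 0, 0],
    [0, 0, 0],
    [0, 0, 0],
    [0, 0, 0]
  ],
  "dr": [
    [0, 0, 0],
    [0, 0, 0],
    [0, 0, 0],
    [0, 0, 0],
    [0, 0, 0],
    [0, 0, 0]
  ],
  "jaw": [0, 0, 0, 0, 0, 0]
}}

```text
time: 12.68
tool_pos: [0.6116, -0.2792, 0.0821]
tool_rot: [3.14, -0.002, 0.027]
contact_force: [-0.9, -0.3, 6.8]
opening: 0.0099
grip_force: 30.0
```

Request:
{"api": "apply_moves", "payload": {
  "delta_pos": [
    [0, 0, 0.03],
    [0, 0, 0.08],
    [0, 0, 0.16],
    [0, 0, 0.24],
    [0, 0, 0.31],
    [0, 0, 0.37],
    [0, 0, 0.37]
  ],
  "dr": [
    [0, 0, 0],
    [0, 0, 0],
    [0, 0, 0],
    [0, 0, 0],
    [0, 0, 0],
    [0, 0, 0],
    [0, 0, 0]
  ],
  "jaw": [0, 0, 0, 0, 0, 0, 0]
}}

```text
time: 13.27
tool_pos: [0.6127, -0.2797, 0.2349]
tool_rot: [3.136, -0.008, 0.027]
contact_force: [0.9, -1.4, -3.3]
opening: 0.0098
grip_force: 30.0
```

Request:
{"api": "apply_moves", "payload": {
  "delta_pos": [
    [-0.06, -0.01, 0],
    [-0.14, -0.02, 0],
    [-0.22, -0.03, 0],
    [-0.3, -0.04, 0],
    [-0.38, -0.06, 0],
    [-0.444, -0.066, 0],
    [-0.444, -0.066, 0],
    [-0.444, -0.066, 0]
  ],
  "dr": [
    [0, 0, 0],
    [0, 0, 0],
    [0, 0, 0],
    [0, 0, 0],
    [0, 0, 0],
    [0, 0, 0],
    [0, 0, 0],
    [0, 0, 0]
  ],
  "jaw": [0, 0, 0, 0, 0, 0, 0, 0]
}}

```text
time: 13.93
tool_pos: [0.432, -0.3049, 0.2276]
tool_rot: [-3.14, 0.001, 0.025]
contact_force: [0.6, 0.5, -4.5]
opening: 0.0093
grip_force: 30.0
```

Request:
{"api": "apply_moves", "payload": {
  "delta_pos": [
    [0, 0, -0.07],
    [0, 0, -0.15],
    [0, 0, -0.23],
    [0, 0, -0.3],
    [0, 0, -0.34],
    [0, 0, -0.37],
    [0, 0, -0.385],
    [0, 0, -0.387]
  ],
  "dr": [
    [0, 0, 0],
    [0, 0, 0],
    [0, 0, 0],
    [0, 0, 0],
    [0, 0, 0],
    [0, 0, 0],
    [0, 0, 0],
    [0, 0, 0]
  ],
  "jaw": [0, 0, 0, 0, 0, 0, 0, 0]
}}

```text
time: 14.6
tool_pos: [0.4336, -0.3039, 0.0742]
tool_rot: [-3.14, 0.002, 0.028]
contact_force: [-7.1, 6.3, 18.0]
opening: 0.0095
grip_force: 30.0
```

Request:
{"api": "apply_moves", "payload": {
  "delta_pos": [
    [0, 0, 0],
    [0, 0, 0],
    [0, 0, 0],
    [0, 0, 0],
    [0, 0, 0.1],
    [0, 0, 0.2],
    [0, 0, 0.3],
    [0, 0, 0.387]
  ],
  "dr": [
    [0, 0, 0],
    [0, 0, 0],
    [0, 0, 0],
    [0, 0, 0],
    [0, 0, 0],
    [0, 0, 0],
    [0, 0, 0],
    [0, 0, 0]
  ],
  "jaw": [0, 0.4, 0.4, 0.4, 0.4, 0.4, 0.4, 0.4]
}}

```text
time: 15.27
tool_pos: [0.4341, -0.3054, 0.2313]
tool_rot: [3.14, -0.002, 0.027]
contact_force: [1.1, -0.5, -0.2]
opening: 0.0366
grip_force: 0.0
```

Run:
```python
from h import *
t=Cam('top').get();cv2.imwrite('pics/top1.png',t);s=Cam('side').get();cv2.imwrite('pics/side1.png',s)
o=telemetry.observe();print(o['tool_pos'],o['tool_rot'],o['qpos'].round(2))
crop(t,200,135,460,285,3,'c3')
```

```text
[ 0.43619924 -0.30737604  0.23508376] [ 3.13239672 -0.00933503  0.02715739] [-0.76  0.34  1.5   0.    1.29  0.79]
```

View pics/c3.png

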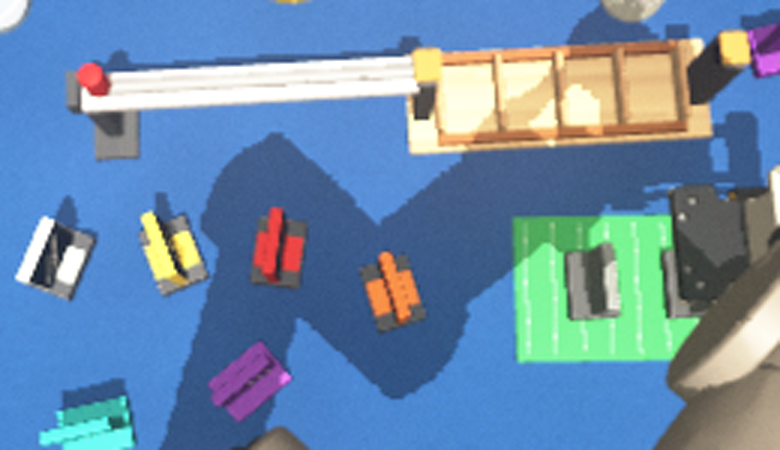

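Run:
```python
from h import *
T=Cam('top');t=cv2.imread('pics/top1.png')
f=lambda q,z:T.at(cp([q],3,200,135)[0],z).round(4)
print('grey top ctr',f((611,275),.098))
print('base LL,LR,UR',f((409,153),.01),f((711,135),.01),f((702,40),.01))
a=cv2.resize(t[140:195,325:445],None,fx=6.5,fy=6.5,interpolation=cv2.INTER_CUBIC)
b=cv2.resize(t[210:250,380:460],None,fx=6.5,fy=6.5,interpolation=cv2.INTER_CUBIC)
o=np.zeros((a.shape[0]+b.shape[0],780,3),np.uint8);o[:a.shape[0]]=a;o[a.shape[0]:,:b.shape[1]]=b;print(a.shape)
cv2.imwrite('pics/c4.png',o[:600])
```

```text
grey top ctr [ 0.4359 -0.2176  0.098 ]
base LL,LR,UR [ 0.5606 -0.0581  0.01  ] [ 0.5701 -0.3349  0.01  ] [ 0.6604 -0.3335  0.01  ]
(358, 780, 3)
```

View pics/c4.png

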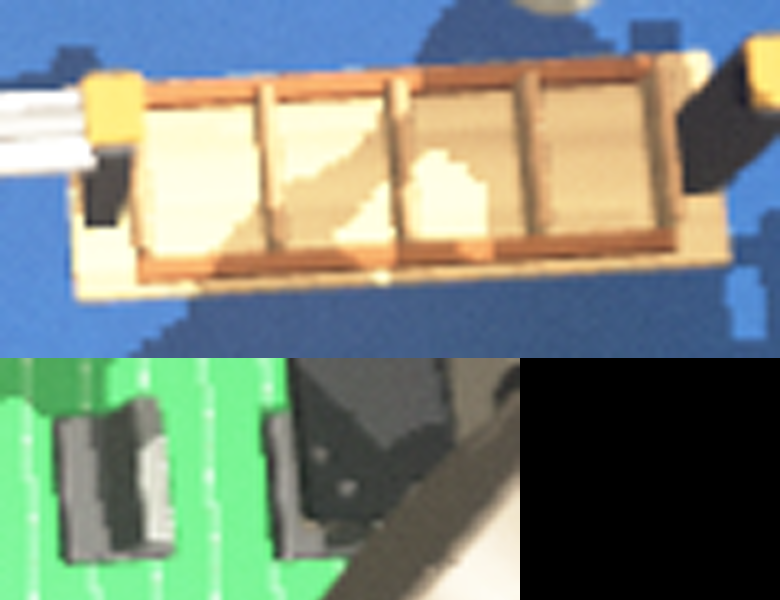

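Run:
```python
from h import *
T=Cam('top')
f=lambda q,z:T.at(cp([q],6.5,325,140)[0],z).round(4)
for q in [(200,256),(330,250),(460,245),(600,238)]: print('near lip',f(q,.022))
for q in [(200,104),(330,97),(460,90),(600,81)]: print('far lip',f(q,.010))
for q in [(266,170),(399,165),(532,155)]: print('divider top',f(q,.040))
```

```text
near lip [ 0.5754 -0.1107  0.022 ]
near lip [ 0.5765 -0.1652  0.022 ]
near lip [ 0.5772 -0.2197  0.022 ]
near lip [ 0.5786 -0.2784  0.022 ]
far lip [ 0.6444 -0.1146  0.01  ]
far lip [ 0.646  -0.1703  0.01  ]
far lip [ 0.6476 -0.226   0.01  ]
far lip [ 0.65  -0.286  0.01 ]
divider top [ 0.6071 -0.1379  0.04  ]
divider top [ 0.6078 -0.193   0.04  ]
divider top [ 0.6106 -0.2483  0.04  ]
```

The rack is empty and the bolt is drawn. One grey panel stands on the mat, and the other is partly hidden by the arm. The sprayed panels haven't moved. I take orange first and put it in slot 0.

Request:
{"api": "apply_moves", "payload": {
  "delta_pos": [
    [-0.002, 0.67, 0],
    [-0.002, 0.67, 0],
    [-0.002, 0.67, 0],
    [-0.002, 0.67, 0],
    [-0.002, 0.67, 0],
    [-0.002, 0.67, 0],
    [-0.002, 0.67, 0],
    [-0.002, 0.67, 0]
  ],
  "dr": [
    [0, 0, 0.48],
    [0, 0, 0.48],
    [0, 0, 0.48],
    [0, 0, 0.48],
    [0, 0, 0.48],
    [0, 0, 0.48],
    [0, 0, 0.48],
    [0, 0, 0.48]
  ],
  "jaw": [0.45, 0.45, 0.45, 0.45, 0.45, 0.45, 0.45, 0.45]
}}

```text
time: 16.03
tool_pos: [0.4323, -0.0337, 0.2284]
tool_rot: [-3.141, -0.0, 0.271]
contact_force: [-0.2, 0.2, -0.6]
opening: 0.0413
grip_force: 0.0
```

Request:
{"api": "apply_moves", "payload": {
  "delta_pos": [
    [0, 0, -0.08],
    [0, 0, -0.16],
    [0, 0, -0.24],
    [0, 0, -0.31],
    [0, 0, -0.36],
    [0, 0, -0.39],
    [0, 0, -0.397],
    [0, 0, -0.397]
  ],
  "dr": [
    [0, 0, 0],
    [0, 0, 0],
    [0, 0, 0],
    [0, 0, 0],
    [0, 0, 0],
    [0, 0, 0],
    [0, 0, 0],
    [0, 0, 0]
  ],
  "jaw": [0.45, 0.45, 0.45, 0.45, 0.45, 0.45, 0.45, 0.45]
}}

```text
time: 16.7
tool_pos: [0.4323, -0.0377, 0.069]
tool_rot: [-3.141, 0.002, 0.266]
contact_force: [0.6, 0.2, 1.4]
opening: 0.0412
grip_force: 0.0
```

Request:
{"api": "apply_moves", "payload": {
  "delta_pos": [
    [0, 0, 0],
    [0, 0, 0],
    [0, 0, 0],
    [0, 0, 0],
    [0, 0, 0],
    [0, 0, 0],
    [0, 0, 0]
  ],
  "dr": [
    [0, 0, 0],
    [0, 0, 0],
    [0, 0, 0],
    [0, 0, 0],
    [0, 0, 0],
    [0, 0, 0],
    [0, 0, 0]
  ],
  "jaw": [0, 0, 0, 0, 0, 0, 0]
}}

```text
time: 17.28
tool_pos: [0.4329, -0.0373, 0.0704]
tool_rot: [3.141, -0.001, 0.267]
contact_force: [-0.1, 0.1, 5.2]
opening: 0.01
grip_force: 30.0
```

Request:
{"api": "apply_moves", "payload": {
  "delta_pos": [
    [0, 0, 0.04],
    [0, 0, 0.12],
    [0, 0, 0.2],
    [0, 0, 0.28],
    [0, 0, 0.35],
    [0, 0, 0.397],
    [0, 0, 0.397]
  ],
  "dr": [
    [0, 0, 0],
    [0, 0, 0],
    [0, 0, 0],
    [0, 0, 0],
    [0, 0, 0],
    [0, 0, 0],
    [0, 0, 0]
  ],
  "jaw": [0, 0, 0, 0, 0, 0, 0]
}}

```text
time: 17.87
tool_pos: [0.4343, -0.0375, 0.232]
tool_rot: [3.138, -0.006, 0.267]
contact_force: [-0.5, 0.6, -4.6]
opening: 0.0101
grip_force: 30.0
```

Request:
{"api": "apply_moves", "payload": {
  "delta_pos": [
    [0.04, -0.05, 0],
    [0.1, -0.13, 0],
    [0.16, -0.21, 0],
    [0.22, -0.29, 0],
    [0.28, -0.37, 0],
    [0.34, -0.45, 0],
    [0.4, -0.54, 0],
    [0.449, -0.603, 0]
  ],
  "dr": [
    [0, 0, -0.1],
    [0, 0, -0.3],
    [0, 0, -0.48],
    [0, 0, -0.48],
    [0, 0, -0.48],
    [0, 0, -0.48],
    [0, 0, -0.48],
    [0, 0, -0.48]
  ],
  "jaw": [0, 0, 0, 0, 0, 0, 0, 0]
}}

```text
time: 18.53
tool_pos: [0.6124, -0.2808, 0.2251]
tool_rot: [-3.14, 0.004, 0.026]
contact_force: [0.8, 0.9, -4.4]
opening: 0.0099
grip_force: 30.0
```

Request:
{"api": "apply_moves", "payload": {
  "delta_pos": [
    [0, 0, 0],
    [0, 0, 0],
    [0, 0, -0.08],
    [0, 0, -0.16],
    [0, 0, -0.23],
    [0, 0, -0.29],
    [0, 0, -0.29],
    [0, 0, -0.29]
  ],
  "dr": [
    [0, 0, 0],
    [0, 0, 0],
    [0, 0, 0],
    [0, 0, 0],
    [0, 0, 0],
    [0, 0, 0],
    [0, 0, 0],
    [0, 0, 0]
  ],
  "jaw": [0, 0, 0, 0, 0, 0, 0, 0]
}}

```text
time: 19.2
tool_pos: [0.6109, -0.2769, 0.111]
tool_rot: [-3.139, 0.004, 0.028]
contact_force: [0.8, 0.1, -3.6]
opening: 0.0101
grip_force: 30.0
```

Request:
{"api": "apply_moves", "payload": {
  "delta_pos": [
    [0, 0, -0.015],
    [0, 0, -0.03],
    [0, 0, -0.045],
    [0, 0, -0.06],
    [0, 0, -0.07],
    [0, 0, -0.08],
    [0, 0, -0.08],
    [0, 0, -0.08]
  ],
  "dr": [
    [0, 0, 0],
    [0, 0, 0],
    [0, 0, 0],
    [0, 0, 0],
    [0, 0, 0],
    [0, 0, 0],
    [0, 0, 0],
    [0, 0, 0]
  ],
  "jaw": [0, 0, 0, 0, 0, 0, 0, 0]
}}

```text
time: 19.87
tool_pos: [0.6124, -0.2785, 0.0808]
tool_rot: [3.141, -0.0, 0.027]
contact_force: [0.4, -0.6, -3.6]
opening: 0.0101
grip_force: 30.0
```

Request:
{"api": "apply_moves", "payload": {
  "delta_pos": [
    [0, 0, -0.003],
    [0, 0, -0.003],
    [0, 0, -0.003],
    [0, 0, -0.003],
    [0, 0, -0.003],
    [0, 0, -0.003]
  ],
  "dr": [
    [0, 0, 0],
    [0, 0, 0],
    [0, 0, 0],
    [0, 0, 0],
    [0, 0, 0],
    [0, 0, 0]
  ],
  "jaw": [0, 0, 0.28, 0.28, 0.28, 0.28]
}}

```text
time: 20.37
tool_pos: [0.6122, -0.2784, 0.0795]
tool_rot: [3.141, -0.0, 0.027]
contact_force: [0.2, -0.2, 0.1]
opening: 0.0252
grip_force: 0.0
```

Request:
{"api": "apply_moves", "payload": {
  "delta_pos": [
    [0, 0, 0.05],
    [0, 0, 0.13],
    [0, 0, 0.22],
    [0, 0, 0.3],
    [0, 0, 0.373],
    [0, 0, 0.373],
    [0, 0, 0.373]
  ],
  "dr": [
    [0, 0, 0],
    [0, 0, 0],
    [0, 0, 0],
    [0, 0, 0],
    [0, 0, 0],
    [0, 0, 0],
    [0, 0, 0]
  ],
  "jaw": [0.28, 0.28, 0.28, 0.28, 0.28, 0.28, 0.28]
}}

```text
time: 20.95
tool_pos: [0.6129, -0.2788, 0.2309]
tool_rot: [3.139, -0.004, 0.027]
contact_force: [0.5, 0.4, -0.5]
opening: 0.0261
grip_force: 0.0
```

```bash
cat > look.py <<'E'
from h import *
import sys
def cents(t):
    h=cv2.cvtColor(t,cv2.COLOR_BGR2HSV);H,S,V=cv2.split(h);o={}
    m={'orange':(H>6)&(H<19)&(S>140)&(V>120),'yellow':(H>=20)&(H<33)&(S>110)&(V>120),'red':((H<5)|(H>174))&(S>140)&(V>100),'white':(S<50)&(V>190)}
    for k,a in m.items():
        b=np.zeros_like(a);b[185:262,180:350]=a[185:262,180:350]
        n,_,st,c=cv2.connectedComponentsWithStats(b.astype(np.uint8))
        o[k]=[(c[i].round(1).tolist(),int(st[i,4])) for i in range(1,n) if st[i,4]>14]
    return o
T=Cam('top');t=T.get();cv2.imwrite(f'pics/{sys.argv[1]}.png',t)
print(telemetry.observe()['tool_pos'].round(4))
for k in ('top0','top1',sys.argv[1]):print(k,cents(cv2.imread(f'pics/{k}.png')))
E
python3 look.py top2
```

```text
[ 0.6121 -0.2784  0.2287]
top0 {'orange': [([331.6, 237.4], 18)], 'yellow': [([253.6, 219.0], 85), ([259.4, 217.8], 30), ([332.9, 229.9], 116), ([325.9, 233.6], 57)], 'red': [([289.7, 216.1], 130), ([296.4, 219.2], 58)], 'white': [([211.3, 217.9], 104), ([223.1, 222.9], 76)]}
top1 {'orange': [([330.5, 231.4], 225)], 'yellow': [([253.2, 218.7], 131), ([261.3, 217.7], 68)], 'red': [([289.4, 216.6], 134), ([296.9, 219.0], 69)], 'white': [([211.3, 217.9], 104), ([223.1, 222.9], 76)]}
top2 {'orange': [], 'yellow': [([251.7, 216.3], 104), ([259.7, 214.2], 23)], 'red': [], 'white': [([211.2, 217.8], 102), ([223.1, 222.9], 75), ([282.9, 246.5], 2188)]}
```

Run:
```python
from h import *
t=cv2.imread('pics/top2.png');s=Cam('side').get();cv2.imwrite('pics/side2.png',s)
a=cv2.resize(t[195:295,190:340],None,fx=5,fy=5,interpolation=cv2.INTER_CUBIC)
b=cv2.resize(s[120:250,225:325],(290,377),interpolation=cv2.INTER_CUBIC)
o=np.zeros((500,800,3),np.uint8);o[:,:750]=a;o[:260,600:]=cv2.resize(s[120:250,250:350],(200,260));cv2.imwrite('pics/c5.png',o)
```

```text
(no output)
```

View pics/c5.png

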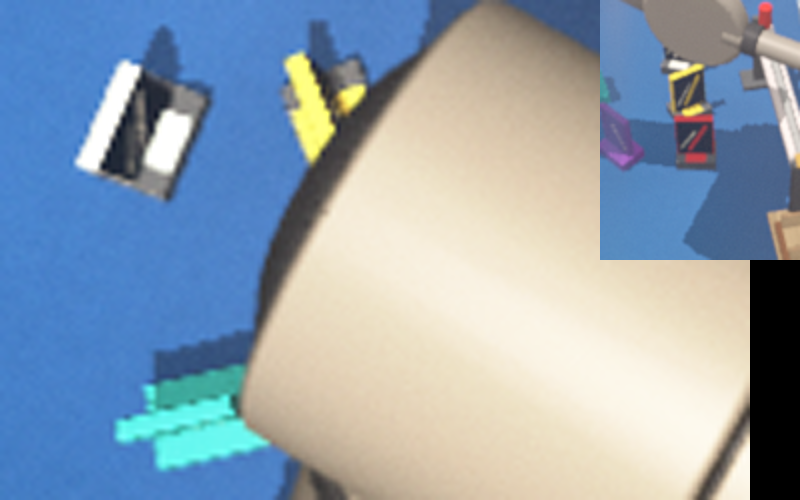

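Only the arm's link hides red and part of yellow. Red in the side view (297,190) and white are unchanged. Red goes next, into slot 1.

Request:
{"api": "apply_moves", "payload": {
  "delta_pos": [
    [-0.04, 0.09, 0],
    [-0.08, 0.19, 0],
    [-0.12, 0.28, 0],
    [-0.16, 0.38, 0],
    [-0.2, 0.47, 0],
    [-0.24, 0.57, 0],
    [-0.28, 0.66, 0],
    [-0.31, 0.75, 0]
  ],
  "dr": [
    [0, 0, -0.1],
    [0, 0, -0.2],
    [0, 0, -0.34],
    [0, 0, -0.34],
    [0, 0, -0.34],
    [0, 0, -0.34],
    [0, 0, -0.34],
    [0, 0, -0.34]
  ],
  "jaw": [0.45, 0.45, 0.45, 0.45, 0.45, 0.45, 0.45, 0.45]
}}

```text
time: 21.72
tool_pos: [0.4856, 0.0234, 0.227]
tool_rot: [3.141, 0.004, -0.143]
contact_force: [0.4, 0.1, 0.3]
opening: 0.041
grip_force: 0.0
```

Request:
{"api": "apply_moves", "payload": {
  "delta_pos": [
    [-0.043, 0.103, 0],
    [-0.043, 0.103, 0],
    [-0.043, 0.103, -0.08],
    [-0.043, 0.103, -0.17],
    [-0.043, 0.103, -0.26],
    [-0.043, 0.103, -0.34],
    [-0.043, 0.103, -0.397],
    [-0.043, 0.103, -0.397]
  ],
  "dr": [
    [0, 0, 0],
    [0, 0, 0],
    [0, 0, 0],
    [0, 0, 0],
    [0, 0, 0],
    [0, 0, 0],
    [0, 0, 0],
    [0, 0, 0]
  ],
  "jaw": [0.45, 0.45, 0.45, 0.45, 0.45, 0.45, 0.45, 0.45]
}}

```text
time: 22.38
tool_pos: [0.4668, 0.0626, 0.0647]
tool_rot: [3.14, 0.012, -0.143]
contact_force: [-0.8, -1.1, -0.6]
opening: 0.0411
grip_force: 0.0
```

Request:
{"api": "apply_moves", "payload": {
  "delta_pos": [
    [0, 0, 0],
    [0, 0, 0],
    [0, 0, 0],
    [0, 0, 0],
    [0, 0, 0],
    [0, 0, 0],
    [0, 0, 0]
  ],
  "dr": [
    [0, 0, 0],
    [0, 0, 0],
    [0, 0, 0],
    [0, 0, 0],
    [0, 0, 0],
    [0, 0, 0],
    [0, 0, 0]
  ],
  "jaw": [0, 0, 0, 0, 0, 0, 0]
}}

```text
time: 22.97
tool_pos: [0.4716, 0.0628, 0.0709]
tool_rot: [-3.142, -0.002, -0.143]
contact_force: [-2.2, 0.1, 6.6]
opening: 0.0097
grip_force: 30.0
```

Request:
{"api": "apply_moves", "payload": {
  "delta_pos": [
    [0, 0, 0.04],
    [0, 0, 0.12],
    [0, 0, 0.2],
    [0, 0, 0.28],
    [0, 0, 0.35],
    [0, 0, 0.397],
    [0, 0, 0.397]
  ],
  "dr": [
    [0, 0, 0],
    [0, 0, 0],
    [0, 0, 0],
    [0, 0, 0],
    [0, 0, 0],
    [0, 0, 0],
    [0, 0, 0]
  ],
  "jaw": [0, 0, 0, 0, 0, 0, 0]
}}

```text
time: 23.55
tool_pos: [0.4728, 0.0628, 0.2325]
tool_rot: [-3.141, -0.008, -0.143]
contact_force: [0.0, 0.0, -2.6]
opening: 0.0099
grip_force: 30.0
```

Request:
{"api": "apply_moves", "payload": {
  "delta_pos": [
    [0.03, -0.06, 0],
    [0.07, -0.15, 0],
    [0.11, -0.24, 0],
    [0.155, -0.33, 0],
    [0.2, -0.42, 0],
    [0.245, -0.51, 0],
    [0.29, -0.6, 0],
    [0.33, -0.68, 0]
  ],
  "dr": [
    [0, 0, 0.1],
    [0, 0, 0.2],
    [0, 0, 0.34],
    [0, 0, 0.34],
    [0, 0, 0.34],
    [0, 0, 0.34],
    [0, 0, 0.34],
    [0, 0, 0.34]
  ],
  "jaw": [0, 0, 0, 0, 0, 0, 0, 0]
}}

```text
time: 24.22
tool_pos: [0.6029, -0.2113, 0.2259]
tool_rot: [-3.14, 0.003, 0.026]
contact_force: [0.2, 0.7, -3.0]
opening: 0.0094
grip_force: 30.0
```

Request:
{"api": "apply_moves", "payload": {
  "delta_pos": [
    [0.019, -0.036, 0],
    [0.019, -0.036, 0],
    [0.019, -0.036, -0.06],
    [0.019, -0.036, -0.14],
    [0.019, -0.036, -0.21],
    [0.019, -0.036, -0.27],
    [0.019, -0.036, -0.29],
    [0.019, -0.036, -0.29]
  ],
  "dr": [
    [0, 0, 0],
    [0, 0, 0],
    [0, 0, 0],
    [0, 0, 0],
    [0, 0, 0],
    [0, 0, 0],
    [0, 0, 0],
    [0, 0, 0]
  ],
  "jaw": [0, 0, 0, 0, 0, 0, 0, 0]
}}

```text
time: 24.88
tool_pos: [0.6085, -0.2219, 0.1089]
tool_rot: [-3.138, 0.007, 0.027]
contact_force: [-0.7, -0.3, -2.6]
opening: 0.0102
grip_force: 30.0
```

Request:
{"api": "apply_moves", "payload": {
  "delta_pos": [
    [0, 0, -0.01],
    [0, 0, -0.025],
    [0, 0, -0.04],
    [0, 0, -0.055],
    [0, 0, -0.07],
    [0, 0, -0.08],
    [0, 0, -0.08],
    [0, 0, -0.08]
  ],
  "dr": [
    [0, 0, 0],
    [0, 0, 0],
    [0, 0, 0],
    [0, 0, 0],
    [0, 0, 0],
    [0, 0, 0],
    [0, 0, 0],
    [0, 0, 0]
  ],
  "jaw": [0, 0, 0, 0, 0, 0, 0, 0]
}}

```text
time: 25.55
tool_pos: [0.6107, -0.2237, 0.0808]
tool_rot: [3.141, -0.0, 0.027]
contact_force: [-0.4, 0.4, -1.7]
opening: 0.0101
grip_force: 30.0
```

Request:
{"api": "apply_moves", "payload": {
  "delta_pos": [
    [0, 0, -0.003],
    [0, 0, -0.003],
    [0, 0, -0.003],
    [0, 0, -0.003],
    [0, 0, -0.003],
    [0, 0, -0.003]
  ],
  "dr": [
    [0, 0, 0],
    [0, 0, 0],
    [0, 0, 0],
    [0, 0, 0],
    [0, 0, 0],
    [0, 0, 0]
  ],
  "jaw": [0, 0, 0.28, 0.28, 0.28, 0.28]
}}

```text
time: 26.05
tool_pos: [0.6107, -0.2236, 0.0795]
tool_rot: [3.141, -0.0, 0.027]
contact_force: [-0.2, 1.3, 0.2]
opening: 0.0255
grip_force: 0.0
```

Request:
{"api": "apply_moves", "payload": {
  "delta_pos": [
    [0, 0, 0.05],
    [0, 0, 0.13],
    [0, 0, 0.22],
    [0, 0, 0.3],
    [0, 0, 0.373],
    [0, 0, 0.373],
    [0, 0, 0.373]
  ],
  "dr": [
    [0, 0, 0],
    [0, 0, 0],
    [0, 0, 0],
    [0, 0, 0],
    [0, 0, 0],
    [0, 0, 0],
    [0, 0, 0]
  ],
  "jaw": [0.28, 0.28, 0.28, 0.28, 0.28, 0.28, 0.28]
}}

```text
time: 26.63
tool_pos: [0.6114, -0.224, 0.2308]
tool_rot: [3.139, -0.004, 0.027]
contact_force: [-0.4, -0.7, -0.2]
opening: 0.0255
grip_force: 0.0
```

```bash
python3 look.py top3
python3 - <<'E'
from h import *
s=Cam('side').get();cv2.imwrite('pics/side3.png',s)
for k in ('side0','side2','side3'):
    h=cv2.cvtColor(cv2.imread(f'pics/{k}.png'),cv2.COLOR_BGR2HSV)[110:200,270:325];m=(h[...,0]>=20)&(h[...,0]<33)&(h[...,1]>120)&(h[...,2]>110)
    print(k,np.argwhere(m).mean(0)+[110,270],m.sum())
E
```

```text
[ 0.6106 -0.2236  0.2287]
top0 {'orange': [([331.6, 237.4], 18)], 'yellow': [([253.6, 219.0], 85), ([259.4, 217.8], 30), ([332.9, 229.9], 116), ([325.9, 233.6], 57)], 'red': [([289.7, 216.1], 130), ([296.4, 219.2], 58)], 'white': [([211.3, 217.9], 104), ([223.1, 222.9], 76)]}
top1 {'orange': [([330.5, 231.4], 225)], 'yellow': [([253.2, 218.7], 131), ([261.3, 217.7], 68)], 'red': [([289.4, 216.6], 134), ([296.9, 219.0], 69)], 'white': [([211.3, 217.9], 104), ([223.1, 222.9], 76)]}
top3 {'orange': [], 'yellow': [([249.8, 209.1], 25)], 'red': [], 'white': [([211.3, 217.8], 103), ([223.1, 222.9], 75), ([241.3, 252.7], 821)]}
side0 [163.87628866 293.50515464] 97
side2 [164.29310345 293.37931034] 116
side3 [163.61616162 294.        ] 99
```

Request:
{"api": "apply_moves", "payload": {
  "delta_pos": [
    [-0.035, 0.095, 0],
    [-0.07, 0.19, 0],
    [-0.105, 0.285, 0],
    [-0.14, 0.38, 0],
    [-0.175, 0.475, 0],
    [-0.21, 0.57, 0],
    [-0.245, 0.665, 0],
    [-0.28, 0.76, 0]
  ],
  "dr": [
    [0, 0, 0.2],
    [0, 0, 0.4],
    [0, 0, 0.6],
    [0, 0, 0.71],
    [0, 0, 0.71],
    [0, 0, 0.71],
    [0, 0, 0.71],
    [0, 0, 0.71]
  ],
  "jaw": [0.45, 0.45, 0.45, 0.45, 0.45, 0.45, 0.45, 0.45]
}}

```text
time: 27.4
tool_pos: [0.4967, 0.082, 0.227]
tool_rot: [-3.14, 0.003, 0.381]
contact_force: [0.4, 1.3, 0.8]
opening: 0.0414
grip_force: 0.0
```

Request:
{"api": "apply_moves", "payload": {
  "delta_pos": [
    [-0.035, 0.095, 0],
    [-0.07, 0.193, 0],
    [-0.07, 0.193, 0],
    [-0.07, 0.193, 0],
    [-0.07, 0.193, -0.06]
  ],
  "dr": [
    [0, 0, 0],
    [0, 0, 0],
    [0, 0, 0],
    [0, 0, 0],
    [0, 0, 0]
  ],
  "jaw": [0.45, 0.45, 0.45, 0.45, 0.45]
}}

```text
time: 27.82
tool_pos: [0.4728, 0.1578, 0.207]
tool_rot: [3.14, -0.006, 0.383]
contact_force: [0.9, -0.3, 0.6]
opening: 0.0411
grip_force: 0.0
```

Request:
{"api": "apply_moves", "payload": {
  "delta_pos": [
    [0, 0, -0.08],
    [0, 0, -0.16],
    [0, 0, -0.23],
    [0, 0, -0.29],
    [0, 0, -0.325],
    [0, 0, -0.337],
    [0, 0, -0.337],
    [0, 0, -0.337]
  ],
  "dr": [
    [0, 0, 0],
    [0, 0, 0],
    [0, 0, 0],
    [0, 0, 0],
    [0, 0, 0],
    [0, 0, 0],
    [0, 0, 0],
    [0, 0, 0]
  ],
  "jaw": [0.45, 0.45, 0.45, 0.45, 0.45, 0.45, 0.45, 0.45]
}}

```text
time: 28.48
tool_pos: [0.4711, 0.1568, 0.07]
tool_rot: [3.141, 0.0, 0.381]
contact_force: [0.4, -0.3, 0.6]
opening: 0.0415
grip_force: 0.0
```

Request:
{"api": "apply_moves", "payload": {
  "delta_pos": [
    [0, 0, 0],
    [0, 0, 0],
    [0, 0, 0],
    [0, 0, 0],
    [0, 0, 0],
    [0, 0, 0],
    [0, 0, 0]
  ],
  "dr": [
    [0, 0, 0],
    [0, 0, 0],
    [0, 0, 0],
    [0, 0, 0],
    [0, 0, 0],
    [0, 0, 0],
    [0, 0, 0]
  ],
  "jaw": [0, 0, 0, 0, 0, 0, 0]
}}

```text
time: 29.07
tool_pos: [0.4708, 0.1577, 0.0703]
tool_rot: [3.141, -0.001, 0.382]
contact_force: [0.2, -0.2, 3.2]
opening: 0.0099
grip_force: 30.0
```

Request:
{"api": "apply_moves", "payload": {
  "delta_pos": [
    [0, 0, 0.04],
    [0, 0, 0.12],
    [0, 0, 0.2],
    [0, 0, 0.28],
    [0, 0, 0.35],
    [0, 0, 0.397],
    [0, 0, 0.397]
  ],
  "dr": [
    [0, 0, 0],
    [0, 0, 0],
    [0, 0, 0],
    [0, 0, 0],
    [0, 0, 0],
    [0, 0, 0],
    [0, 0, 0]
  ],
  "jaw": [0, 0, 0, 0, 0, 0, 0]
}}

```text
time: 29.65
tool_pos: [0.4722, 0.158, 0.2322]
tool_rot: [3.14, -0.007, 0.382]
contact_force: [0.1, 1.0, -3.1]
opening: 0.0099
grip_force: 30.0
```

Request:
{"api": "apply_moves", "payload": {
  "delta_pos": [
    [0.03, -0.06, 0],
    [0.07, -0.15, 0],
    [0.105, -0.24, 0],
    [0.145, -0.33, 0],
    [0.18, -0.42, 0],
    [0.22, -0.51, 0],
    [0.26, -0.6, 0],
    [0.3, -0.69, 0]
  ],
  "dr": [
    [0, 0, -0.1],
    [0, 0, -0.3],
    [0, 0, -0.5],
    [0, 0, -0.71],
    [0, 0, -0.71],
    [0, 0, -0.71],
    [0, 0, -0.71],
    [0, 0, -0.71]
  ],
  "jaw": [0, 0, 0, 0, 0, 0, 0, 0]
}}

```text
time: 30.32
tool_pos: [0.5901, -0.12, 0.2259]
tool_rot: [-3.14, 0.004, 0.027]
contact_force: [1.0, 1.1, -3.2]
opening: 0.0098
grip_force: 30.0
```

Request:
{"api": "apply_moves", "payload": {
  "delta_pos": [
    [0.03, -0.08, 0],
    [0.0465, -0.125, 0],
    [0.0465, -0.125, 0],
    [0.0465, -0.125, -0.08],
    [0.0465, -0.125, -0.16],
    [0.0465, -0.125, -0.24],
    [0.0465, -0.125, -0.29],
    [0.0465, -0.125, -0.29]
  ],
  "dr": [
    [0, 0, 0],
    [0, 0, 0],
    [0, 0, 0],
    [0, 0, 0],
    [0, 0, 0],
    [0, 0, 0],
    [0, 0, 0],
    [0, 0, 0]
  ],
  "jaw": [0, 0, 0, 0, 0, 0, 0, 0]
}}

```text
time: 30.98
tool_pos: [0.6048, -0.1661, 0.1051]
tool_rot: [-3.136, 0.013, 0.027]
contact_force: [-1.1, -0.5, -4.7]
opening: 0.0098
grip_force: 30.0
```

Request:
{"api": "apply_moves", "payload": {
  "delta_pos": [
    [0, 0, 0],
    [0, 0, -0.015],
    [0, 0, -0.03],
    [0, 0, -0.045],
    [0, 0, -0.06],
    [0, 0, -0.07],
    [0, 0, -0.08],
    [0, 0, -0.08]
  ],
  "dr": [
    [0, 0, 0],
    [0, 0, 0],
    [0, 0, 0],
    [0, 0, 0],
    [0, 0, 0],
    [0, 0, 0],
    [0, 0, 0],
    [0, 0, 0]
  ],
  "jaw": [0, 0, 0, 0, 0, 0, 0, 0]
}}

```text
time: 31.65
tool_pos: [0.6093, -0.1685, 0.0806]
tool_rot: [3.141, -0.0, 0.027]
contact_force: [-0.1, 0.9, -3.4]
opening: 0.0101
grip_force: 30.0
```

In. Release, lift and check white.

Request:
{"api": "apply_moves", "payload": {
  "delta_pos": [
    [0, 0, -0.003],
    [0, 0, -0.003],
    [0, 0, -0.003],
    [0, 0, -0.003],
    [0, 0, -0.003],
    [0, 0, -0.003]
  ],
  "dr": [
    [0, 0, 0],
    [0, 0, 0],
    [0, 0, 0],
    [0, 0, 0],
    [0, 0, 0],
    [0, 0, 0]
  ],
  "jaw": [0, 0, 0.28, 0.28, 0.28, 0.28]
}}

```text
time: 32.15
tool_pos: [0.6094, -0.1685, 0.0797]
tool_rot: [3.141, -0.0, 0.027]
contact_force: [0.5, 0.7, -0.3]
opening: 0.0251
grip_force: 0.0
```

Request:
{"api": "apply_moves", "payload": {
  "delta_pos": [
    [0, 0, 0.05],
    [0, 0, 0.13],
    [0, 0, 0.22],
    [0, 0, 0.3],
    [0, 0, 0.373],
    [0, 0, 0.373],
    [0, 0, 0.373]
  ],
  "dr": [
    [0, 0, 0],
    [0, 0, 0],
    [0, 0, 0],
    [0, 0, 0],
    [0, 0, 0],
    [0, 0, 0],
    [0, 0, 0]
  ],
  "jaw": [0.28, 0.28, 0.28, 0.28, 0.28, 0.28, 0.28]
}}

```text
time: 32.73
tool_pos: [0.6101, -0.1687, 0.2309]
tool_rot: [3.14, -0.004, 0.027]
contact_force: [-0.4, -1.0, -0.7]
opening: 0.0257
grip_force: 0.0
```

```bash
python3 look.py top4 | tail -1
python3 - <<'E'
from h import *
s=Cam('side').get();cv2.imwrite('pics/side4.png',s)
for k in ('side0','side3','side4'):
    h=cv2.cvtColor(cv2.imread(f'pics/{k}.png'),cv2.COLOR_BGR2HSV)[110:165,260:325];m=(h[...,1]<60)&(h[...,2]>170)
    print(k,np.argwhere(m).mean(0)+[110,260],m.sum())
t=cv2.imread('pics/top4.png');crop(t,190,195,290,270,4,'c6')
E
```

```text
top4 {'orange': [], 'yellow': [], 'red': [], 'white': [([211.3, 217.9], 104), ([223.1, 222.9], 75), ([199.1, 256.0], 90)]}
side0 [140.51886792 288.99056604] 106
side3 [138.02380952 292.25396825] 126
side4 [141.01801802 288.94594595] 111
```

View pics/c6.png

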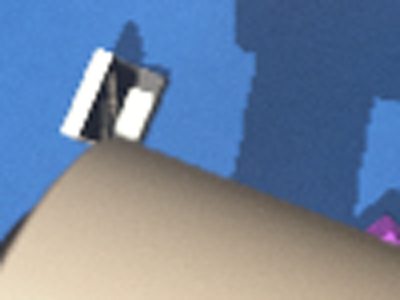

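White is unmoved, at (211,218). Fetching it for slot 3.

Request:
{"api": "apply_moves", "payload": {
  "delta_pos": [
    [-0.03, 0.095, 0],
    [-0.065, 0.19, 0],
    [-0.1, 0.285, 0],
    [-0.13, 0.38, 0],
    [-0.165, 0.475, 0],
    [-0.2, 0.57, 0],
    [-0.23, 0.665, 0],
    [-0.26, 0.76, 0]
  ],
  "dr": [
    [0, 0, -0.2],
    [0, 0, -0.4],
    [0, 0, -0.6],
    [0, 0, -0.79],
    [0, 0, -0.79],
    [0, 0, -0.79],
    [0, 0, -0.79],
    [0, 0, -0.79]
  ],
  "jaw": [0.45, 0.45, 0.45, 0.45, 0.45, 0.45, 0.45, 0.45]
}}

```text
time: 33.5
tool_pos: [0.5034, 0.1371, 0.227]
tool_rot: [3.14, 0.003, -0.368]
contact_force: [0.0, 0.2, -0.5]
opening: 0.0409
grip_force: 0.0
```

Request:
{"api": "apply_moves", "payload": {
  "delta_pos": [
    [-0.03, 0.09, 0],
    [-0.06, 0.18, 0],
    [-0.08, 0.27, 0],
    [-0.09, 0.309, 0],
    [-0.09, 0.309, 0],
    [-0.09, 0.309, 0],
    [-0.09, 0.309, -0.06]
  ],
  "dr": [
    [0, 0, 0],
    [0, 0, 0],
    [0, 0, 0],
    [0, 0, 0],
    [0, 0, 0],
    [0, 0, 0],
    [0, 0, 0]
  ],
  "jaw": [0.45, 0.45, 0.45, 0.45, 0.45, 0.45, 0.45]
}}

```text
time: 34.08
tool_pos: [0.4713, 0.2593, 0.2073]
tool_rot: [-3.138, -0.005, -0.368]
contact_force: [0.5, 0.0, 0.1]
opening: 0.0415
grip_force: 0.0
```

Request:
{"api": "apply_moves", "payload": {
  "delta_pos": [
    [0, 0, -0.08],
    [0, 0, -0.16],
    [0, 0, -0.23],
    [0, 0, -0.29],
    [0, 0, -0.325],
    [0, 0, -0.337],
    [0, 0, -0.337],
    [0, 0, -0.337]
  ],
  "dr": [
    [0, 0, 0],
    [0, 0, 0],
    [0, 0, 0],
    [0, 0, 0],
    [0, 0, 0],
    [0, 0, 0],
    [0, 0, 0],
    [0, 0, 0]
  ],
  "jaw": [0.45, 0.45, 0.45, 0.45, 0.45, 0.45, 0.45, 0.45]
}}

```text
time: 34.75
tool_pos: [0.4698, 0.2585, 0.0702]
tool_rot: [3.141, -0.0, -0.369]
contact_force: [0.6, 0.6, 0.3]
opening: 0.041
grip_force: 0.0
```

Request:
{"api": "apply_moves", "payload": {
  "delta_pos": [
    [0, 0, 0],
    [0, 0, 0],
    [0, 0, 0],
    [0, 0, 0],
    [0, 0, 0],
    [0, 0, 0],
    [0, 0, 0]
  ],
  "dr": [
    [0, 0, 0],
    [0, 0, 0],
    [0, 0, 0],
    [0, 0, 0],
    [0, 0, 0],
    [0, 0, 0],
    [0, 0, 0]
  ],
  "jaw": [0, 0, 0, 0, 0, 0, 0]
}}

```text
time: 35.33
tool_pos: [0.4694, 0.2594, 0.0702]
tool_rot: [-3.141, -0.0, -0.368]
contact_force: [-0.9, 1.1, 2.0]
opening: 0.0099
grip_force: 29.9
```

Request:
{"api": "apply_moves", "payload": {
  "delta_pos": [
    [0, 0, 0.04],
    [0, 0, 0.12],
    [0, 0, 0.2],
    [0, 0, 0.28],
    [0, 0, 0.35],
    [0, 0, 0.397],
    [0, 0, 0.397]
  ],
  "dr": [
    [0, 0, 0],
    [0, 0, 0],
    [0, 0, 0],
    [0, 0, 0],
    [0, 0, 0],
    [0, 0, 0],
    [0, 0, 0]
  ],
  "jaw": [0, 0, 0, 0, 0, 0, 0]
}}

```text
time: 35.92
tool_pos: [0.4708, 0.2599, 0.2326]
tool_rot: [-3.137, -0.005, -0.368]
contact_force: [0.4, -0.0, -2.5]
opening: 0.0096
grip_force: 29.9
```

Request:
{"api": "apply_moves", "payload": {
  "delta_pos": [
    [0.02, -0.06, 0],
    [0.055, -0.15, 0],
    [0.09, -0.24, 0],
    [0.12, -0.33, 0],
    [0.155, -0.42, 0],
    [0.19, -0.51, 0],
    [0.22, -0.6, 0],
    [0.255, -0.69, 0]
  ],
  "dr": [
    [0, 0, 0.1],
    [0, 0, 0.3],
    [0, 0, 0.5],
    [0, 0, 0.7],
    [0, 0, 0.79],
    [0, 0, 0.79],
    [0, 0, 0.79],
    [0, 0, 0.79]
  ],
  "jaw": [0, 0, 0, 0, 0, 0, 0, 0]
}}

```text
time: 36.58
tool_pos: [0.5704, -0.0185, 0.2264]
tool_rot: [-3.141, 0.004, 0.027]
contact_force: [0.4, 0.8, -3.4]
opening: 0.01
grip_force: 29.9
```

Request:
{"api": "apply_moves", "payload": {
  "delta_pos": [
    [0.035, -0.09, 0],
    [0.065, -0.17, 0],
    [0.091, -0.241, 0],
    [0.091, -0.241, 0],
    [0.091, -0.241, -0.08],
    [0.091, -0.241, -0.16],
    [0.091, -0.241, -0.24],
    [0.091, -0.241, -0.285]
  ],
  "dr": [
    [0, 0, 0],
    [0, 0, 0],
    [0, 0, 0],
    [0, 0, 0],
    [0, 0, 0],
    [0, 0, 0],
    [0, 0, 0],
    [0, 0, 0]
  ],
  "jaw": [0, 0, 0, 0, 0, 0, 0, 0]
}}

```text
time: 37.25
tool_pos: [0.6044, -0.1119, 0.1087]
tool_rot: [-3.139, 0.008, 0.027]
contact_force: [-0.4, 0.5, -3.1]
opening: 0.0096
grip_force: 30.0
```

Request:
{"api": "apply_moves", "payload": {
  "delta_pos": [
    [0, 0, 0],
    [0, 0, -0.015],
    [0, 0, -0.03],
    [0, 0, -0.045],
    [0, 0, -0.06],
    [0, 0, -0.075],
    [0, 0, -0.085],
    [0, 0, -0.085]
  ],
  "dr": [
    [0, 0, 0],
    [0, 0, 0],
    [0, 0, 0],
    [0, 0, 0],
    [0, 0, 0],
    [0, 0, 0],
    [0, 0, 0],
    [0, 0, 0]
  ],
  "jaw": [0, 0, 0, 0, 0, 0, 0, 0]
}}

```text
time: 37.92
tool_pos: [0.6077, -0.1132, 0.0806]
tool_rot: [3.141, -0.0, 0.027]
contact_force: [-0.3, -0.3, -3.1]
opening: 0.0098
grip_force: 30.0
```

Request:
{"api": "apply_moves", "payload": {
  "delta_pos": [
    [0, 0, -0.003],
    [0, 0, -0.003],
    [0, 0, -0.003],
    [0, 0, -0.003],
    [0, 0, -0.003],
    [0, 0, -0.003]
  ],
  "dr": [
    [0, 0, 0],
    [0, 0, 0],
    [0, 0, 0],
    [0, 0, 0],
    [0, 0, 0],
    [0, 0, 0]
  ],
  "jaw": [0, 0, 0.25, 0.25, 0.25, 0.25]
}}

```text
time: 38.42
tool_pos: [0.6077, -0.1132, 0.0797]
tool_rot: [3.141, -0.0, 0.027]
contact_force: [-0.8, 0.4, -0.6]
opening: 0.0228
grip_force: 0.0
```

Request:
{"api": "apply_moves", "payload": {
  "delta_pos": [
    [0, 0, 0.05],
    [0, 0, 0.13],
    [0, 0, 0.22],
    [0, 0, 0.3],
    [0, 0, 0.373],
    [0, 0, 0.373],
    [0, 0, 0.373]
  ],
  "dr": [
    [0, 0, 0],
    [0, 0, 0],
    [0, 0, 0],
    [0, 0, 0],
    [0, 0, 0],
    [0, 0, 0],
    [0, 0, 0]
  ],
  "jaw": [0.25, 0.25, 0.25, 0.25, 0.25, 0.25, 0.25]
}}

```text
time: 39.0
tool_pos: [0.6084, -0.1134, 0.2308]
tool_rot: [3.14, -0.004, 0.027]
contact_force: [0.3, -0.1, -0.0]
opening: 0.0228
grip_force: 0.0
```

Request:
{"api": "apply_moves", "payload": {
  "delta_pos": [
    [-0.003, 0.09, 0],
    [-0.006, 0.19, 0],
    [-0.009, 0.29, 0],
    [-0.012, 0.39, 0],
    [-0.015, 0.49, 0],
    [-0.018, 0.59, 0],
    [-0.021, 0.69, 0],
    [-0.024, 0.785, 0]
  ],
  "dr": [
    [0, 0, 0.2],
    [0, 0, 0.4],
    [0, 0, 0.6],
    [0, 0, 0.8],
    [0, 0, 1],
    [0, 0, 1],
    [0, 0, 1],
    [0, 0, 1]
  ],
  "jaw": [0.6, 0.6, 0.6, 0.6, 0.6, 0.6, 0.6, 0.6]
}}

```text
time: 39.67
tool_pos: [0.5968, 0.2028, 0.2268]
tool_rot: [-3.141, 0.003, 0.527]
contact_force: [1.7, -0.5, 0.1]
opening: 0.0551
grip_force: 0.0
```

Request:
{"api": "apply_moves", "payload": {
  "delta_pos": [
    [0, 0, 0],
    [0, 0, 0],
    [0, 0, 0],
    [0, 0, 0],
    [0, 0, 0]
  ],
  "dr": [
    [0, 0, 1],
    [0, 0, 1],
    [0, 0, 1],
    [0, 0, 1],
    [0, 0, 1]
  ],
  "jaw": [0.6, 0.6, 0.6, 0.6, 0.6]
}}

```text
time: 40.08
tool_pos: [0.5972, 0.2009, 0.2267]
tool_rot: [-3.139, 0.002, 1.032]
contact_force: [-0.2, -0.6, 0.0]
opening: 0.0548
grip_force: 0.0
```

Request:
{"api": "apply_moves", "payload": {
  "delta_pos": [
    [0, 0, 0],
    [0, 0, 0],
    [0, 0, 0],
    [0, 0, 0],
    [0, 0, 0]
  ],
  "dr": [
    [0, 0, 1],
    [0, 0, 1],
    [0, 0, 1],
    [0, 0, 1],
    [0, 0, 1]
  ],
  "jaw": [0.6, 0.6, 0.6, 0.6, 0.6]
}}

```text
time: 40.5
tool_pos: [0.5975, 0.2006, 0.2274]
tool_rot: [-3.139, 0.001, 1.527]
contact_force: [0.2, 0.6, 0.6]
opening: 0.0548
grip_force: 0.0
```

Request:
{"api": "apply_moves", "payload": {
  "delta_pos": [
    [0, 0, 0],
    [0, 0, 0],
    [0, 0, 0]
  ],
  "dr": [
    [0, 0, 0.14],
    [0, 0, 0.14],
    [0, 0, 0.14]
  ],
  "jaw": [0.6, 0.6, 0.6]
}}

```text
time: 40.75
tool_pos: [0.5978, 0.2007, 0.2281]
tool_rot: [-3.141, 0.0, 1.591]
contact_force: [0.4, 0.2, -0.6]
opening: 0.0553
grip_force: 0.0
```

Run:
```python
from h import *
t=Cam('top').get();cv2.imwrite('pics/top5.png',t);s=Cam('side').get();cv2.imwrite('pics/side5.png',s)
a=cv2.resize(t[135:265,320:465],None,fx=3,fy=3,interpolation=cv2.INTER_CUBIC)
b=cv2.resize(s[200:350,260:410],None,fx=2.4,fy=2.4,interpolation=cv2.INTER_CUBIC)
o=np.zeros((400,800,3),np.uint8);o[:390,:435]=a;o[:360,437:797]=b;cv2.imwrite('pics/c7.png',o)
```

```text
(no output)
```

View pics/c7.png

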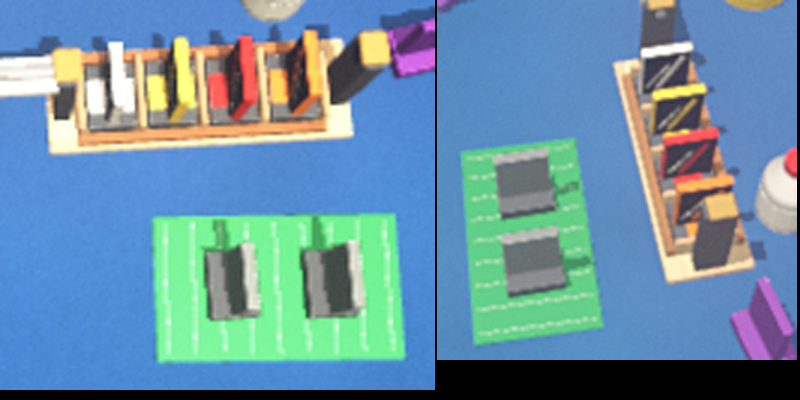

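Top crop: four sprayed panels stand in the slots at (115,80), (180,80), (243,78) and (307,75). Both grey panels stand on the mat at (233,282) and (333,280). The side crop agrees. Closing the bolt.

Request:
{"api": "apply_moves", "payload": {
  "delta_pos": [
    [0, 0, -0.08],
    [0, 0, -0.16],
    [0, 0, -0.21],
    [0, 0, -0.24],
    [0, 0, -0.24],
    [0, 0, -0.24]
  ],
  "dr": [
    [0, 0, 0],
    [0, 0, 0],
    [0, 0, 0],
    [0, 0, 0],
    [0, 0, 0],
    [0, 0, 0]
  ],
  "jaw": [0.6, 0.6, 0.6, 0.6, 0.6, 0.6]
}}

```text
time: 41.35
tool_pos: [0.5979, 0.2008, 0.1324]
tool_rot: [-3.141, 0.0, 1.595]
contact_force: [-0.5, -0.4, -0.1]
opening: 0.0549
grip_force: 0.0
```

Request:
{"api": "apply_moves", "payload": {
  "delta_pos": [
    [0, 0, 0],
    [0, 0, 0],
    [0, 0, 0],
    [0, 0, 0],
    [0, 0, 0],
    [0, 0, 0],
    [0, 0, 0]
  ],
  "dr": [
    [0, 0, 0],
    [0, 0, 0],
    [0, 0, 0],
    [0, 0, 0],
    [0, 0, 0],
    [0, 0, 0],
    [0, 0, 0]
  ],
  "jaw": [0.1, 0.1, 0.1, 0.1, 0.1, 0.1, 0.1]
}}

```text
time: 41.93
tool_pos: [0.5984, 0.2008, 0.1331]
tool_rot: [3.14, -0.0, 1.597]
contact_force: [1.4, 0.9, 0.6]
opening: 0.0193
grip_force: 30.0
```

Request:
{"api": "apply_moves", "payload": {
  "delta_pos": [
    [0.001, -0.04, 0],
    [0.003, -0.11, 0],
    [0.005, -0.18, 0],
    [0.007, -0.25, 0],
    [0.008, -0.32, 0],
    [0.01, -0.39, 0],
    [0.012, -0.45, 0],
    [0.013, -0.5, 0]
  ],
  "dr": [
    [0, 0, 0],
    [0, 0, 0],
    [0, 0, 0],
    [0, 0, 0],
    [0, 0, 0],
    [0, 0, 0],
    [0, 0, 0],
    [0, 0, 0]
  ],
  "jaw": [0.1, 0.1, 0.1, 0.1, 0.1, 0.1, 0.1, 0.1]
}}

```text
time: 42.6
tool_pos: [0.6048, -0.0003, 0.1331]
tool_rot: [3.138, -0.001, 1.596]
contact_force: [7.5, 4.3, -3.0]
opening: 0.0196
grip_force: 30.0
```

Request:
{"api": "apply_moves", "payload": {
  "delta_pos": [
    [0.001, -0.03, 0],
    [0.002, -0.06, 0],
    [0.0025, -0.085, 0],
    [0.003, -0.1, 0],
    [0.003, -0.1, 0],
    [0.003, -0.1, 0]
  ],
  "dr": [
    [0, 0, 0],
    [0, 0, 0],
    [0, 0, 0],
    [0, 0, 0],
    [0, 0, 0],
    [0, 0, 0]
  ],
  "jaw": [0.1, 0.1, 0.1, 0.1, 0.1, 0.1]
}}

```text
time: 43.1
tool_pos: [0.606, -0.0391, 0.1331]
tool_rot: [3.138, -0.0, 1.596]
contact_force: [6.5, 1.7, -1.8]
opening: 0.0194
grip_force: 30.0
```

Request:
{"api": "apply_moves", "payload": {
  "delta_pos": [
    [0.001, -0.006, 0],
    [0.001, -0.01, 0],
    [0.001, -0.015, 0],
    [0.001, -0.015, 0]
  ],
  "dr": [
    [0, 0, 0],
    [0, 0, 0],
    [0, 0, 0],
    [0, 0, 0]
  ],
  "jaw": [0.1, 0.1, 0.1, 0.1]
}}

```text
time: 43.43
tool_pos: [0.606, -0.0391, 0.1332]
tool_rot: [3.138, -0.009, 1.598]
contact_force: [5.9, 22.4, 1.7]
opening: 0.0197
grip_force: 30.0
```

Stopped hard at home (22 N, no motion). Ease off, release, lift, retreat and check.

Request:
{"api": "apply_moves", "payload": {
  "delta_pos": [
    [0, 0.008, 0],
    [0, 0.012, 0],
    [0, 0.012, 0],
    [0, 0.012, 0],
    [0, 0.012, 0],
    [0, 0.012, 0],
    [0, 0.012, 0]
  ],
  "dr": [
    [0, 0, 0],
    [0, 0, 0],
    [0, 0, 0],
    [0, 0, 0],
    [0, 0, 0],
    [0, 0, 0],
    [0, 0, 0]
  ],
  "jaw": [0.1, 0.1, 0.1, 0.6, 0.6, 0.6, 0.6]
}}

```text
time: 44.02
tool_pos: [0.6045, -0.0407, 0.1326]
tool_rot: [-3.141, 0.0, 1.596]
contact_force: [-0.4, -0.2, -0.5]
opening: 0.0416
grip_force: 0.0
```

Request:
{"api": "apply_moves", "payload": {
  "delta_pos": [
    [0, 0, 0.05],
    [0, 0, 0.13],
    [0, 0, 0.21],
    [0, 0, 0.3],
    [0, 0, 0.3]
  ],
  "dr": [
    [0, 0, 0],
    [0, 0, 0],
    [0, 0, 0],
    [0, 0, 0],
    [0, 0, 0]
  ],
  "jaw": [0.6, 0.6, 0.6, 0.6, 0.6]
}}

```text
time: 44.43
tool_pos: [0.6075, -0.0411, 0.2607]
tool_rot: [3.129, 0.003, 1.596]
contact_force: [0.1, 0.2, 1.2]
opening: 0.0548
grip_force: 0.0
```

Request:
{"api": "apply_moves", "payload": {
  "delta_pos": [
    [-0.03, 0.09, 0],
    [-0.06, 0.18, 0],
    [-0.09, 0.27, 0],
    [-0.12, 0.36, 0],
    [-0.15, 0.45, 0],
    [-0.18, 0.54, 0],
    [-0.18, 0.54, 0],
    [-0.18, 0.54, 0]
  ],
  "dr": [
    [0, 0, 0],
    [0, 0, 0],
    [0, 0, 0],
    [0, 0, 0],
    [0, 0, 0],
    [0, 0, 0],
    [0, 0, 0],
    [0, 0, 0]
  ],
  "jaw": [0.6, 0.6, 0.6, 0.6, 0.6, 0.6, 0.6, 0.6]
}}

```text
time: 45.1
tool_pos: [0.5321, 0.1771, 0.2528]
tool_rot: [3.141, 0.0, 1.6]
contact_force: [0.2, 0.5, -0.2]
opening: 0.0548
grip_force: 0.0
```

Run:
```python
from h import *
t=Cam('top').get();cv2.imwrite('pics/top6.png',t);s=Cam('side').get()
a=cv2.resize(t[135:265,310:455],None,fx=3,fy=3,interpolation=cv2.INTER_CUBIC)
b=cv2.resize(s[200:350,260:410],None,fx=2.4,fy=2.4,interpolation=cv2.INTER_CUBIC)
o=np.zeros((400,800,3),np.uint8);o[:390,:435]=a;o[:360,437:797]=b;cv2.imwrite('pics/c8.png',o)
```

```text
(no output)
```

View pics/c8.png

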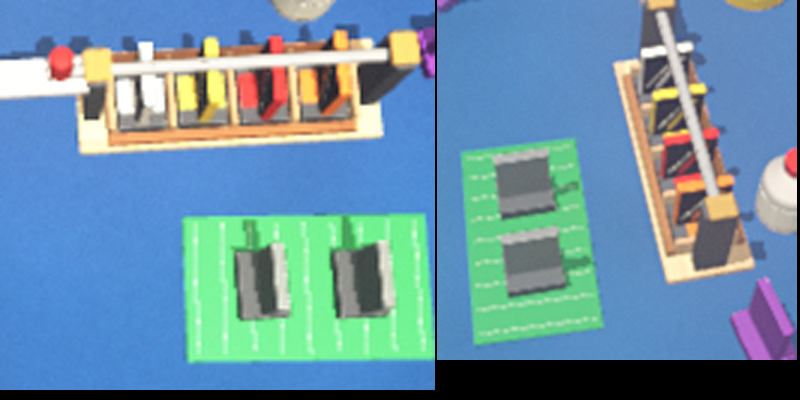

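The bolt spans all four seated panels into the keeper, with the knob at (62,60) beside the guide. Both grey panels stand on the mat.

```bash
python3 -c "
from cell import job
print(job.hand_in())"
```

```text
the job is handed in; nothing more can be done
None
```

I handed the job in after about 45 s of robot time: the bolt is home in its keeper, all four sprayed panels are seated in the rack, and both grey panels stand upright on the mat. The last pictures confirm this; the hand-in gave no verdict.

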